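# Press a push nut onto a stabiliser wheel's stub axle with a setting sleeve

### The arm

A 6-joint arm with a two-finger parallel gripper is mounted at the origin on the work surface. World frame = base frame: x ahead of the robot, y to its left, z up, the work surface at z = 0. Lengths are in m, angles in rad, forces in N, time in s.
With the tool pointing down it reaches from about 0.35 to 0.975 m from the base axis. Payload 4.9 kg.
Tool frame: the origin (TCP) lies at the very end of the fingers, on their centre line; the grasp point (between the pads) lies 19 mm behind it; x points along the fingers, y is the direction in which the jaws open and shut, and the axes are right-handed (so a half turn about x gives the same grasp; the last joint's range is limited). The gripper opens to 85 mm and grips with 20 to 120 N. Pads are 22 mm wide; open, the fingers measure 114 mm over their backs; the gripper's body (76 mm by 85 mm) begins 54 mm behind the grasp point. The pads swing forward as they close: fully open they stand 13 mm farther back than shut.
Start: joints at [-1.389, 0.053, 1.613, -0, 1.476, -0.119], TCP at [0.185, -0.597, 0.231] pointing down, gripper open.
Joint ranges: [-3.01, 3.01], [-1.01, 2.22], [0.06, 2.58], [-1.02, 4.17], [0.09, 2.62], [-3.14, 3.14]. Speed limits (rad/s): [2.57, 2.57, 3.14, 3.14, 3.14, 3.14].

### API

Orientations are given as a rotation vector (axis times angle).
In Python, from station import ctrl, get_image, calibration, finish_job, search_frame, cut_out, mark_of gives the robot as it stands. The module is installed in compiled form; this text tells all that it offers.
- The arm moves only by the tool arm_command, never from a script. Its argument "plan" is a list that holds one entry, the list of rows, each a list of 7 numbers: the shift along the tool's x, y, z in m, then the turn, a rotation vector about the tool's x, y, z in degrees, then the finger opening in m, from 0 to 0.0854. A call has 1 to 20 rows; each row shifts and turns the pose as measured when the row begins, along the tool's axes as they then stand; what a row does not reach is not made up. A row lasts 1/12 s, in which the tool goes at most 41.7 mm and 7.16 degrees, less where a joint would pass 70% of its speed; a pose out of reach is approached as far as the arm can. A call with a gripper value outside its range is refused whole. The fingers move at their own pace and stop on an object; "squeeze" is the grip in N (left out, the last holds). Time passes only in rows, so rows that do not move let the fingers close. It gives the time, the measured TCP pose, the force and the opening at its end, in the units of the state.
- ctrl.get_obs(): the state, without advancing time (a new reading comes with each control period).
- get_image(name): name is "scene" or "side" or "wrist"; returns the picture (384x512x3 uint8, red, green, blue); there is no depth.
- calibration(name): a dict with "fx", "fy", "cx", "cy" (pixels), "cam_to_world" (4x4, takes a point from camera to world coordinates); the wrist camera has in their place "hand_eye" (4x4, takes a point from camera to tool coordinates, whose origin is the TCP and whose axes are the tool frame's). Camera axes: x right, y down, z forward; pixel columns grow to the right and rows downward; lengths in m; the calibration is good to about 2 mm. A picture is of the moment at which its call begins: read the wrist's pose just before it. calibration takes no time and is no camera call.
- finish_job(): hands the job in, once; it reports no verdict.
Trained networks look in the newest picture that a camera, given by its name, has taken for a name from the list of things; names that differ only in an ending like _2 or _b are one class to them, and where a whole thing is asked for, a point or a joint stands for the part that bears it (a point fixed in the world has none). Each returns a list of dicts, best first, with "conf" (0 to 1); they miss things now and then, are a little off and sometimes report something else, mostly with a low value. They report only what shows in the picture. A call takes as long as a camera call.
- search_frame(camera, thing): "at" ([x, y, z] in m, in the coordinates of the camera as it stood for that picture, good to about 4 mm: the middle of the surface that is visible of it).
- cut_out(camera, thing): "mask" (384x512 bool, what is visible of it).
- mark_of(camera, thing): "at" ([x, y, z] in m, in the coordinates of the camera as it stood for that picture, good to about 4 mm: a listed point, or the origin of a listed thing).
The state is a dict: "t": time; "q": joint angles; "dq": joint speeds; "effort": joint torques, N m; "tool_pos": TCP position; "tool_rot": TCP orientation; "contact_force": force on the tool from outside, world axes, zero at the start; "wrist_torque": the same for the moment, N m; "opening": finger opening in m.
Only numpy, scipy, OpenCV 4.12 (cv2) and the standard library are available. Lean on these libraries where they do the work, as an engineer would, in place of code of your own. Each camera call takes 0.05 s, during which the arm holds its last target. There are 200 camera calls.

### The job

Finish refitting the child's-bike stabiliser wheel held in the bench vice: take the push nut from the red drawer and start it, flange down, on the rounded end of the stub axle with your fingers. Then press it straight down the axle with the long setting sleeve, not with your fingers, until it bites tight on the wave spring and has squeezed it by about half of its travel; never flatten the spring. Stand the sleeve upright back in the drawer and leave the drawer's other parts where they are.

Things in the scene. Friction and masses are not known exactly. Their poses are not given: they have to be found in the camera images.
- nut: Push nut, bright steel, hat-shaped, 30 g: round flange 28 mm across, 3 mm thick, on it a round crown 20 mm across, top at 10 mm. Origin: centre of its underside; z up along its axis. It lies flange down in the drawer. Four sprung teeth in the crown, 7 mm above the underside. On the axle's round end it rests by itself, underside 9 to 11 mm below axle_tip, and stays there under a push of 4 N.
- sleeve: Setting sleeve: plain steel tube 65 mm long, 26 mm outside, 14 mm bore, both ends alike, about 0.19 kg, standing upright in the drawer. Origin: centre of its lower end; z up along the tube. It goes over the axle and presses on the top of the nut's crown.
- axle_tip (a point): Top of the stub axle, a plain upright steel bar 10 mm thick with a hemispherical end, in the middle of the wheel, 187 mm above the bench. Over the first 4 mm of pressing the nut's teeth climb the round end with rising force; then the nut slides down the plain bar against a steady 8 to 14 N (it differs from nut to nut) and resists coming back up as much.
- vice: Blue bench vice with a flat steel stabiliser arm between its jaws; fixed. Origin: on the bench under the axle's axis; x points from the screw handle to the fixed jaw. Jaw tops are 103 mm above the bench; foot 150 by 120 mm.
- hub: Seat of the stabiliser wheel on the axle, with what it carries: spacers, the wheel (112 mm across, turns freely) and on the wheel's hub face a wave spring, a steel ring 26 mm across. Free, the spring's top lies 19 to 31 mm below axle_tip (spacers differ). It goes down 4 mm until flat, 2 N per mm: half of it is 2 mm, 4 N above the sliding force. Origin: on the axle's axis, 114 mm above the bench.
- drawer: Red lift-out tool drawer on the bench, an open tray 210 mm (its x) by 340 mm (its y) and 36 mm high, walls and floor 4 mm; fixed. Origin: centre of its underside.
- bush: Bystander: short thick steel bush 32 mm across, 14 mm bore, 26 mm high, standing in the drawer. Origin: centre of its underside.
- socket: Bystander: dark splined socket with a hexagon on top, 42 mm across, 28 mm high, in the drawer. Origin: centre of its underside.
- race: Bystander: steel bearing ring 44 mm across, 34 mm bore, 13 mm high, lying in the drawer. Origin: centre of its underside.

How it is judged:
By the outcome, as a careful person would: the job done as asked, in the order asked, and still so for the second after the job is handed in, with the robot touching nothing.
It also fails if it takes over 69 s, if anything falls off the work surface, if the arm or the gripper's body presses on something with over 40 N, if the wrist force passes 120 N, or if a joint passes its speed limit or range.

## Working session

There is one attempt and no reset: what is moved stays moved. The work goes in short steps, Python scripts to look and compute and a tool call to move; the robot and the scene stay as the last step left them, time stands still between calls to the robot, and variables do not carry over. Pictures are saved under pics/ and viewed, about 8 in all and at most 12, crops included, and the job is handed in when it is done.

Besides the shell and the picture viewer there is one more tool, called by a JSON object that holds its "fn" and its "kwargs", one argument or row to a line. arm_command: Moves the arm, as the interface text tells. Its arguments: {"type":"object","properties":{"plan":{"type":"array","items":{"type":"array","items":{"type":"array","items":{"type":"number"}}}},"squeeze":{"type":"number"}},"required":["plan"]}

```bash
mkdir -p pics; cat > h.py <<'E'
import numpy as np, cv2
from scipy.spatial.transform import Rotation as R
from station import ctrl,get_image,calibration,finish_job,search_frame,cut_out,mark_of
def T(cam):
    c=calibration(cam)
    if cam!="wrist": return np.array(c["cam_to_world"])
    o=ctrl.get_obs(); M=np.eye(4); M[:3,:3]=R.from_rotvec(o["tool_rot"]).as_matrix(); M[:3,3]=o["tool_pos"]
    return M@np.array(c["hand_eye"])
def snap(cam,fn=None):
    M=T(cam); im=get_image(cam)
    if fn: cv2.imwrite("pics/"+fn,im[:,:,::-1])
    return M,im
def w(M,p): return (M@np.r_[p,1])[:3]
def proj(cam,M,p):
    c=calibration(cam); q=np.linalg.inv(M)@np.r_[p,1]; return np.array([c["fx"]*q[0]/q[2]+c["cx"],c["fy"]*q[1]/q[2]+c["cy"]])
def tri(rays):
    A=0;b=0
    for o,d in rays:
        d=d/np.linalg.norm(d); P=np.eye(3)-np.outer(d,d); A=A+P; b=b+P@o
    return np.linalg.solve(A,b)
def ray(cam,M,uv):
    c=calibration(cam); d=np.array([(uv[0]-c["cx"])/c["fx"],(uv[1]-c["cy"])/c["fy"],1]); return M[:3,3],M[:3,:3]@d
E
python3 - <<'E'
from h import *
np.set_printoptions(precision=4,suppress=True)
ims=[]
o=ctrl.get_obs();print(o["t"],o["tool_pos"],R.from_rotvec(o["tool_rot"]).as_matrix(),o["opening"])
for cam in ["scene","side"]:
    M,im=snap(cam); ims.append(im); print(cam,M[:3,3],M[:3,2])
    for n in ["nut","sleeve","axle_tip","vice","hub","drawer","bush","socket","race"]:
        r=mark_of(cam,n)
        for d in r[:2]: print(cam,n,round(d["conf"],2),w(M,d["at"]),proj(cam,M,w(M,d["at"])))
print(calibration("wrist"))
cv2.imwrite("pics/a.png",cv2.resize(np.vstack(ims),None,fx=.78,fy=.78)[:,:,::-1])
E
```

```text
0.0 [ 0.1851 -0.5963  0.2301] [[-0.0004  0.2963 -0.9551]
 [ 0.002  -0.9551 -0.2963]
 [-1.     -0.002  -0.0002]] 0.08525033311636915
scene [1.1459 0.0705 0.868 ] [-0.6228 -0.1018 -0.7757]
scene nut 0.65 [ 0.538  -0.1195  0.0027] [218.9478 215.0056]
scene sleeve 0.77 [ 0.4363 -0.0868  0.0036] [242.2244 181.9848]
scene axle_tip 0.86 [0.554  0.176  0.1888] [368.8439 184.3124]
scene vice 0.9 [ 0.5556  0.1792 -0.0002] [354.3409 241.8569]
scene hub 0.66 [0.558  0.1768 0.1134] [362.1999 210.7066]
scene drawer 0.74 [ 0.5017 -0.1725  0.0011] [199.677  199.4408]
scene bush 0.48 [ 0.4556 -0.175   0.0043] [203.3692 183.0358]
scene bush 0.37 [ 0.436  -0.0851  0.0032] [242.9578 182.0726]
scene socket 0.89 [ 0.5629 -0.2083  0.0031] [176.9221 218.3563]
scene race 0.74 [ 0.4726 -0.2757  0.0042] [159.4242 182.9049]
side [ 0.3877 -0.6668  0.6395] [ 0.1455  0.7804 -0.6082]
side nut 0.54 [ 0.5387 -0.1146  0.0089] [276.3987 268.6188]
side axle_tip 0.78 [0.5526 0.176  0.1909] [261.1814 125.1537]
side vice 0.72 [0.553  0.1788 0.0002] [258.9285 188.5342]
side hub 0.7 [0.5549 0.1766 0.1151] [261.0959 152.1889]
side drawer 0.64 [ 0.5035 -0.1704  0.0005] [264.6177 294.5042]
side bush 0.52 [ 0.4497 -0.1773  0.0074] [238.1177 298.3434]
side bush 0.52 [ 0.5539  0.1778 -0.0004] [259.3392 188.9424]
side socket 0.78 [ 0.5571 -0.2071  0.0057] [295.5542 304.6395]
side socket 0.51 [ 0.4535 -0.1781  0.0051] [240.1026 299.1988]
side race 0.71 [ 0.4722 -0.274   0.0067] [257.9929 341.3012]
{'fx': 283.73217389936343, 'fy': 283.73217389936343, 'cx': 254.8530066605571, 'cy': 191.11317465162082, 'hand_eye': array([[-0.0016, -0.2702,  0.9628, -0.142 ],
       [ 1.    , -0.0022,  0.001 ,  0.0003],
       [ 0.0019,  0.9628,  0.2702, -0.0682],
       [ 0.    ,  0.    ,  0.    ,  1.    ]])}
```

View pics/a.png

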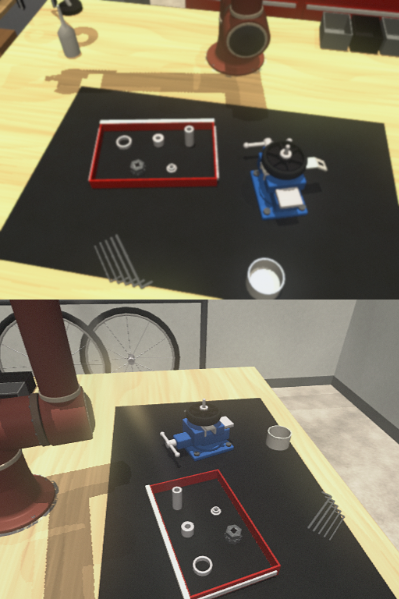

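The scene and side views agree. The drawer holds the sleeve at about (0.436, -0.086), the nut at (0.538, -0.117), and the bush, socket and race farther to -y. The axle tip is at (0.553, 0.176, 0.19). I'm moving above the nut now.

{"fn": "arm_command", "kwargs": {
  "plan": [
    [[0,0,0,5.75,0,0,0.085],[0,0,0,5.75,0,0,0.085],[0,0,0,5.75,0,0,0.085],[0,-0.032,-0.0235,0,0,0,0.06],[0,-0.032,-0.0235,0,0,0,0.06],[0,-0.032,-0.0235,0,0,0,0.06],[0,-0.032,-0.0235,0,0,0,0.06],[0,-0.032,-0.0235,0,0,0,0.06],[0,-0.032,-0.0235,0,0,0,0.06],[0,-0.032,-0.0235,0,0,0,0.06],[0,-0.032,-0.0235,0,0,0,0.06],[0,-0.032,-0.0235,0,0,0,0.06],[0,-0.032,-0.0235,0,0,0,0.06],[0,-0.032,-0.0235,0,0,0,0.06],[0,-0.032,-0.0235,0,0,0,0.06],[0,-0.032,-0.0235,0,0,0,0.06],[0,-0.032,-0.0235,0,0,0,0.06],[0,-0.032,-0.0235,0,0,0,0.06]]
  ],
  "squeeze": 40
}}

```text
t: 2.5
tool_pos: [0.5577, -0.1092, 0.2323]
tool_rot: [-2.216, 0.042, 2.203]
contact_force: [-0.1, -0.7, -0.0]
opening: 0.0598
```

```bash
cat > look.py <<'E'
from h import *
import sys
np.set_printoptions(precision=4,suppress=True)
def look(names,fn=None):
    M,im=snap("wrist",fn); o=ctrl.get_obs(); print("t",o["t"],"tcp",o["tool_pos"],"F",o["contact_force"],"op",o["opening"]); print(R.from_rotvec(o["tool_rot"]).as_matrix())
    for n in names:
        for d in mark_of("wrist",n)[:1]: print(n,"mark",round(d["conf"],2),w(M,d["at"]))
        for d in cut_out("wrist",n)[:1]:
            m=d["mask"].astype(np.uint8); (x,y),r=cv2.minEnclosingCircle(cv2.findNonZero(m)); v,u=np.nonzero(m)
            print(n,"mask",round(d["conf"],2),"box",u.min(),u.max(),v.min(),v.max(),"ctr",(x,y),r, "mean",u.mean(),v.mean())
            for z in (0.004,0.007,0.014,0.069): 
                p,dd=ray("wrist",M,((u.min()+u.max())/2,(v.min()+v.max())/2)); print("   at z",z,p+dd*(z-p[2])/dd[2])
look(sys.argv[2:],sys.argv[1])
E
python3 look.py b.png nut sleeve
```

```text
t 2.55 tcp [ 0.5609 -0.1036  0.2323] F [-1.1773  4.5661 -0.1254] op 0.05993679625103812
[[ 0.009  -0.0257 -0.9996]
 [-0.0023 -0.9997  0.0256]
 [-1.      0.0021 -0.0091]]
nut mark 0.52 [ 0.5389 -0.1146  0.0011]
nut mask 0.54 box 251 270 169 189 ctr (260.1666564941406, 179.4166717529297) 10.450037956237793 mean 260.37459283387625 179.1986970684039
   at z 0.004 [ 0.5402 -0.1187  0.004 ]
   at z 0.007 [ 0.5409 -0.1186  0.007 ]
   at z 0.014 [ 0.5425 -0.1185  0.014 ]
   at z 0.069 [ 0.5551 -0.1173  0.069 ]
sleeve mark 0.61 [ 0.4409 -0.089   0.0044]
sleeve mask 0.71 box 0 111 93 291 ctr (33.95454406738281, 192.91322326660156) 100.0960464477539 mean 40.28666666666667 188.29050980392157
   at z 0.004 [0.5319 0.1579 0.004 ]
   at z 0.007 [0.5327 0.1557 0.007 ]
   at z 0.014 [0.5345 0.1507 0.014 ]
   at z 0.069 [0.5483 0.1108 0.069 ]
```

View pics/b.png

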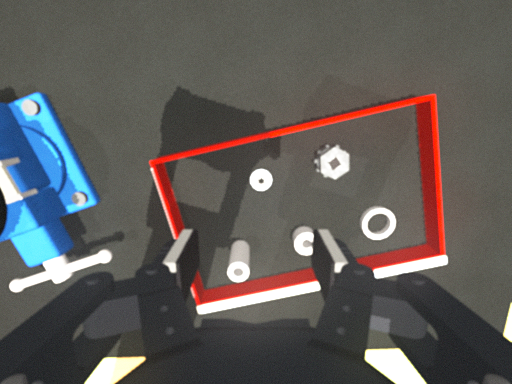

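```bash
cat > go.py <<'E'
from h import *
import sys
# x y z yaw(deg): total shift in the tool frame as it stands, and turn (deg)
x,y,z,yaw=map(float,sys.argv[1:5])
np.set_printoptions(precision=4,suppress=True)
D=R.from_euler("z",yaw,degrees=True)*R.from_matrix([[0,0,-1],[0,-1,0],[-1,0,0]])
o=ctrl.get_obs(); C=R.from_rotvec(o["tool_rot"])
print("tcp",o["tool_pos"],"turn",(C.inv()*D).as_rotvec(degrees=True),"shift now",C.inv().apply(np.array([x,y,z])-o["tool_pos"]),"shift after turn",D.inv().apply(np.array([x,y,z])-o["tool_pos"]),"F",o["contact_force"],"op",o["opening"],"t",o["t"])
E
python3 go.py 0.5405 -0.1175 0.11 0
```

```text
tcp [ 0.5566 -0.1112  0.2319] turn [-1.7672 -0.2677 -0.4078] shift now [0.1218 0.0059 0.0164] shift after turn [0.1219 0.0063 0.0161] F [-0.1313 -0.2948 -0.9772] op 0.05946011769907595 t 2.75
```

{"fn": "arm_command", "kwargs": {
  "plan": [
    [[0.03,0.0015,0.004,-1.77,-0.27,-0.4,0.05],[0.03,0.0015,0.004,0,0,0,0.05],[0.03,0.0015,0.004,0,0,0,0.05],[0.03,0.0015,0.004,0,0,0,0.05],[0,0,0,0,0,0,0.05],[0,0,0,0,0,0,0.05]]
  ]
}}

```text
t: 3.25
tool_pos: [0.5391, -0.1267, 0.1126]
tool_rot: [-2.227, 0.018, 2.209]
contact_force: [1.1, -0.5, 0.9]
opening: 0.0501
```

```bash
python3 look.py c.png nut; python3 go.py 0.5405 -0.1175 0.01 0
```

```text
t 3.3 tcp [ 0.5387 -0.1265  0.1122] F [-0.8238  0.4364 -0.3764] op 0.04966169135471746
[[ 0.0067 -0.0112 -0.9999]
 [-0.0043 -0.9999  0.0112]
 [-1.      0.0042 -0.0067]]
nut mark 0.68 [ 0.4403 -0.0875  0.0021]
nut mask 0.75 box 230 259 176 204 ctr (244.61111450195312, 189.77272033691406) 14.871973037719727 mean 244.64842454394693 189.64676616915423
   at z 0.004 [ 0.5392 -0.1183  0.004 ]
   at z 0.007 [ 0.54   -0.1184  0.007 ]
   at z 0.014 [ 0.5419 -0.1187  0.014 ]
   at z 0.069 [ 0.5566 -0.1206  0.069 ]
tcp [ 0.5407 -0.1264  0.1145] turn [-0.5754 -0.6436 -0.3157] shift now [ 0.1044 -0.0094  0.0015] shift after turn [ 0.1045 -0.0089  0.0002] F [ 1.0995 -0.2703  0.7555] op 0.050227365075692594 t 3.4
```

View pics/c.png

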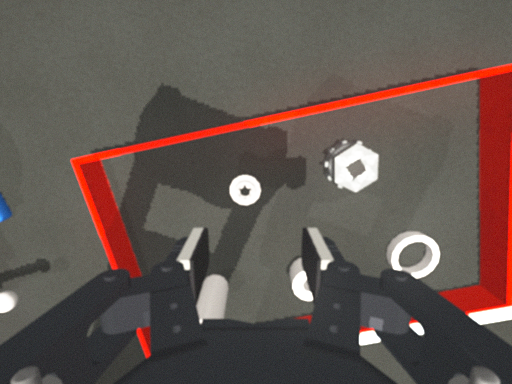

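The close view shows the nut at pixel (245, 190), which is (0.540, -0.118), and both heights agree. The drawer is turned about 13°. I'm descending.

{"fn": "arm_command", "kwargs": {
  "plan": [
    [[0.03,-0.003,0,-0.57,-0.6,-0.3,0.044],[0.03,-0.003,0,0,0,0,0.044],[0.02,-0.003,0,0,0,0,0.044],[0,0,0,0,0,0,0.044],[0,0,0,0,0,0,0.044]]
  ]
}}

```text
t: 3.82
tool_pos: [0.5527, -0.122, 0.0473]
tool_rot: [2.245, -0.011, -2.189]
contact_force: [0.2, -0.2, 0.5]
opening: 0.0442
```

```bash
python3 look.py d.png nut; python3 go.py 0.540 -0.1184 0.009 0
```

```text
t 3.8667 tcp [ 0.5527 -0.122   0.0476] F [ 0.2982 -0.1654 -0.6531] op 0.04397124030336866
[[ 0.0255 -0.0007 -0.9997]
 [-0.0092 -1.      0.0005]
 [-0.9996  0.0092 -0.0255]]
nut mark 0.57 [ 0.5369 -0.1134  0.0041]
nut mask 0.91 box 228 268 215 252 ctr (248.038818359375, 233.94749450683594) 20.066526412963867 mean 248.11436413540713 233.20768526989937
   at z 0.004 [ 0.5391 -0.118   0.004 ]
   at z 0.007 [ 0.5404 -0.1181  0.007 ]
   at z 0.014 [ 0.5433 -0.1182  0.014 ]
   at z 0.069 [ 0.5663 -0.1191  0.069 ]
tcp [ 0.5529 -0.1222  0.0479] turn [-0.0471 -1.5168 -0.5483] shift now [ 0.0385 -0.0041  0.0139] shift after turn [ 0.0389 -0.0038  0.0129] F [ 0.3504 -0.1181  0.2624] op 0.04384664131970288 t 3.9667
```

View pics/d.png

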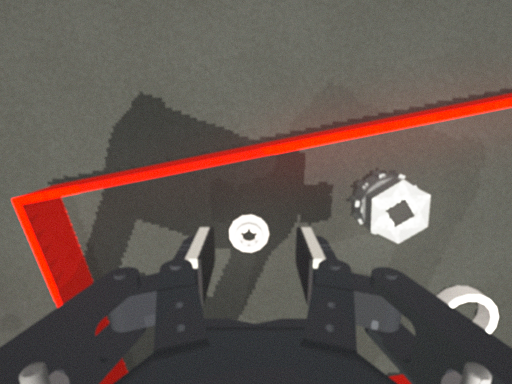

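{"fn": "arm_command", "kwargs": {
  "plan": [
    [[0,-0.002,0.0065,0,-0.75,-0.3,0.044],[0,-0.002,0.0065,0,-0.75,-0.3,0.044],[0,0,0,0,0,0,0.044],[0,0,0,0,0,0,0.044]]
  ]
}}

```text
t: 4.3
tool_pos: [0.5415, -0.119, 0.053]
tool_rot: [-2.227, 0.002, 2.216]
contact_force: [0.3, -0.5, -0.5]
opening: 0.0438
```

```bash
python3 go.py 0.540 -0.1182 0.009 0
```

```text
tcp [ 0.5415 -0.119   0.053 ] turn [-0.0509 -0.2973 -0.0496] shift now [ 0.044  -0.0009  0.0017] shift after turn [ 0.044  -0.0008  0.0015] F [ 0.266  -0.5094 -0.529 ] op 0.043803621316856584 t 4.3
```

{"fn": "arm_command", "kwargs": {
  "plan": [
    [[0.008,0,0.001,0,-0.3,0,0.044],[0.008,0,0.001,0,0,0,0.044],[0.008,0,0,0,0,0,0.044],[0.008,0,0,0,0,0,0.044],[0,0,0,0,0,0,0.044],[0,0,0,0,0,0,0.044]]
  ]
}}

```text
t: 4.8
tool_pos: [0.5388, -0.119, 0.0172]
tool_rot: [-2.22, 0.002, 2.223]
contact_force: [0.4, -0.1, 0.7]
opening: 0.0439
```

```bash
python3 go.py 0.540 -0.1182 0.009 0
```

```text
tcp [ 0.5388 -0.119   0.0172] turn [-0.066   0.0699 -0.0364] shift now [ 0.0082 -0.0008 -0.0012] shift after turn [ 0.0082 -0.0008 -0.0012] F [ 0.4066 -0.1031  0.7373] op 0.04387099160691224 t 4.8
```

{"fn": "arm_command", "kwargs": {
  "plan": [
    [[0.004,-0.0004,-0.0006,0,0,0,0.044],[0.0035,-0.0004,-0.0006,0,0,0,0.044],[0,0,0,0,0,0,0.044],[0,0,0,0,0,0,0.044]]
  ]
}}

```text
t: 5.13
tool_pos: [0.5397, -0.118, 0.008]
tool_rot: [-2.218, 0.001, 2.224]
contact_force: [0.4, -0.1, -0.1]
opening: 0.0441
```

```bash
python3 go.py 0.540 -0.1182 0.009 0
```

```text
tcp [ 0.5397 -0.118   0.008 ] turn [-0.0645  0.1515 -0.0063] shift now [-0.001   0.0002 -0.0003] shift after turn [-0.001   0.0002 -0.0003] F [ 0.3951 -0.1167 -0.0849] op 0.04405576105453012 t 5.1333
```

{"fn": "arm_command", "kwargs": {
  "plan": [
    [[-0.001,0,0,0,0,0,0.044],[0,0,0,0,0,0,0.01],[0,0,0,0,0,0,0.01],[0,0,0,0,0,0,0.01],[0,0,0,0,0,0,0.01],[0,0,0,0,0,0,0.01],[0,0,0,0,0,0,0.01]]
  ],
  "squeeze": 35
}}

```text
t: 5.72
tool_pos: [0.5408, -0.1183, 0.0105]
tool_rot: [2.221, -0.002, -2.222]
contact_force: [0.0, 0.4, 0.6]
opening: 0.0167
```

```bash
python3 go.py 0.552 0.1765 0.24 0
```

```text
tcp [ 0.5408 -0.1183  0.0105] turn [-0.0559  0.0088 -0.0571] shift now [-0.2298 -0.2946 -0.0109] shift after turn [-0.2295 -0.2948 -0.0112] F [0.0375 0.3808 0.5519] op 0.016737959551816797 t 5.7167
```

{"fn": "arm_command", "kwargs": {
  "plan": [
    [[0,0,0,0,0,0,0.005],[0,0,0,0,0,0,0.005],[0,0,0,0,0,0,0.005]]
  ]
}}

```text
t: 5.97
tool_pos: [0.5407, -0.1183, 0.0105]
tool_rot: [-2.221, 0.002, 2.222]
contact_force: [-0.7, 0.7, -1.0]
opening: 0.017
```

```bash
python3 look.py e.png nut; python3 go.py 0.552 0.1765 0.24 0
```

```text
t 6.0167 tcp [ 0.5406 -0.1183  0.0104] F [ 0.8086  1.3399 -0.1748] op 0.016859443254526006
[[-0.0004 -0.0011 -1.    ]
 [-0.0009 -1.      0.0011]
 [-1.      0.0009  0.0004]]
nut mark 0.56 [ 0.5392 -0.1134  0.0023]
nut mask 0.58 box 237 272 216 261 ctr (254.7705535888672, 237.80503845214844) 23.894105911254883 mean 254.53516572352467 237.7914308811641
   at z 0.004 [ 0.5393 -0.1185  0.004 ]
   at z 0.007 [ 0.5407 -0.1185  0.007 ]
   at z 0.014 [ 0.544  -0.1185  0.014 ]
   at z 0.069 [ 0.5698 -0.1185  0.069 ]
tcp [ 0.5407 -0.1182  0.0104] turn [-0.0558  0.0161 -0.0552] shift now [-0.2299 -0.2945 -0.0109] shift after turn [-0.2296 -0.2947 -0.0113] F [-0.278   0.061  -0.6794] op 0.01691400963604743 t 6.1167
```

View pics/e.png

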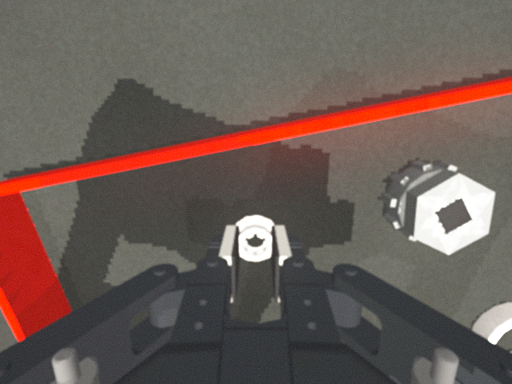

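Fingers hold the crown between the tips at pixel (255, 237), opening 17 mm. I'm lifting and carrying it to the axle.

{"fn": "arm_command", "kwargs": {
  "plan": [
    [[-0.01,0,0,0,0,0,0.005],[-0.025,0,0,0,0,0,0.005],[-0.03,0,0,0,0,0,0.005],[-0.03,0,0,0,0,0,0.005],[-0.014,-0.025,-0.001,0,0,0,0.005],[-0.015,-0.03,-0.001,0,0,0,0.005],[-0.015,-0.03,-0.001,0,0,0,0.005],[-0.015,-0.03,-0.001,0,0,0,0.005],[-0.015,-0.03,-0.001,0,0,0,0.005],[-0.015,-0.03,-0.001,0,0,0,0.005],[-0.015,-0.03,-0.001,0,0,0,0.005],[-0.015,-0.03,-0.001,0,0,0,0.005],[-0.015,-0.03,-0.001,0,0,0,0.005],[-0.01,-0.02,-0.001,0,0,0,0.005],[0,0,0,0,0,0,0.005],[0,0,0,0,0,0,0.005]]
  ]
}}

```text
t: 7.45
tool_pos: [0.5506, 0.1803, 0.2749]
tool_rot: [-2.228, 0.0, 2.206]
contact_force: [-0.3, -1.5, -1.5]
opening: 0.0166
```

```bash
python3 go.py 0.553 0.176 0.235 0
```

```text
tcp [0.5506 0.1803 0.2749] turn [-0.2509 -0.5837  0.2312] shift now [ 0.0399  0.0045 -0.002 ] shift after turn [ 0.0399  0.0043 -0.0024] F [-0.3387 -1.536  -1.4544] op 0.016566933621194775 t 7.45
```

{"fn": "arm_command", "kwargs": {
  "plan": [
    [[0,0.002,-0.001,-0.25,-0.5,0.2,0.005],[0.01,0.0015,-0.001,0,0,0,0.005],[0.01,0,0,0,0,0,0.005],[0.01,0,0,0,0,0,0.005],[0,0,0,0,0,0,0.005],[0,0,0,0,0,0,0.005]]
  ]
}}

```text
t: 7.95
tool_pos: [0.5511, 0.1713, 0.2379]
tool_rot: [-2.214, 0.009, 2.226]
contact_force: [0.8, 0.1, -0.1]
opening: 0.0171
```

```bash
cat > ax.py <<'E'
from h import *
import sys
np.set_printoptions(precision=4,suppress=True)
L=[]
for cam in ["wrist","side","scene"]:
    M,im=snap(cam)
    L.append(im)
    for n in ["axle_tip","nut"]:
        for d in mark_of(cam,n)[:2]: print(cam,n,round(d["conf"],2),w(M,d["at"]),proj(cam,M,w(M,d["at"])))
        if n=="nut":
            for d in cut_out(cam,n)[:2]:
                v,u=np.nonzero(d["mask"]); print("  mask",round(d["conf"],2),u.min(),u.max(),v.min(),v.max())
s=[cv2.resize(L[1][80:180,210:310],(380,380),interpolation=cv2.INTER_CUBIC),cv2.resize(L[2][130:230,310:410],(380,380),interpolation=cv2.INTER_CUBIC)]
cv2.imwrite("pics/"+sys.argv[1],np.hstack(s)[:,:,::-1]); cv2.imwrite("pics/w"+sys.argv[1],L[0][:,:,::-1])
E
python3 ax.py f.png;python3 go.py 0.553 0.176 0.235 0
```

```text
wrist axle_tip 0.95 [0.5541 0.1754 0.1864] [248.3128 205.585 ]
wrist axle_tip 0.26 [0.5565 0.1757 0.1122] [249.2714 178.3995]
wrist nut 0.81 [0.5499 0.1695 0.2289] [257.2722 236.2131]
wrist nut 0.2 [0.5573 0.1743 0.1135] [250.6973 177.9187]
  mask 0.61 237 272 216 261
side axle_tip 0.93 [0.5546 0.1788 0.1956] [261.8537 122.8211]
side nut 0.38 [0.5475 0.1751 0.2348] [259.6583 108.4585]
scene axle_tip 0.78 [0.5552 0.1787 0.1901] [370.4742 184.5738]
scene nut 0.45 [0.5525 0.1727 0.234 ] [371.5895 166.9869]
tcp [0.5519 0.1723 0.2401] turn [-0.2262  0.1287 -0.0995] shift now [ 0.0051 -0.0037 -0.0011] shift after turn [ 0.0051 -0.0037 -0.0011] F [-0.1456  0.1946 -0.9847] op 0.017087441108614904 t 8.55
```

View pics/f.png

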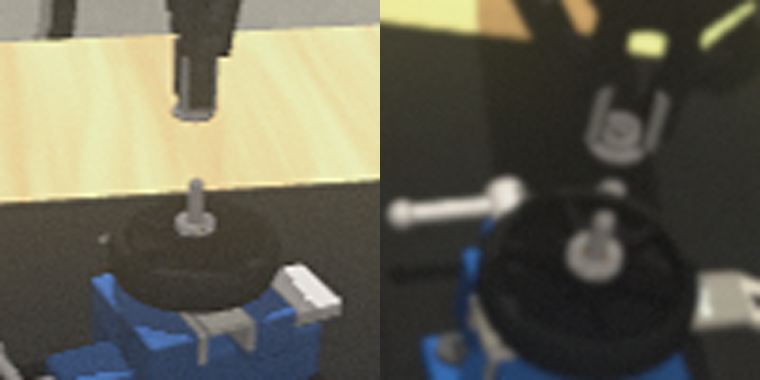

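View pics/wf.png

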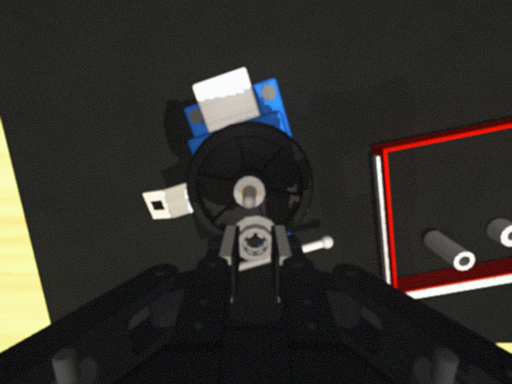

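Side view: the nut hangs over the axle at crop columns 194 and 196. Wrist view: the axle tip is near (248, 207), and the nut in the fingers is at (255, 238). Next I compute the relative offset from the wrist view.

```bash
cat > rel.py <<'E'
from h import *
np.set_printoptions(precision=4,suppress=True)
tips=[];nuts=[]
for i in range(2):
    M,im=snap("wrist"); o=ctrl.get_obs()
    a=mark_of("wrist","axle_tip")[0]; uv=proj("wrist",M,w(M,a["at"]))
    p,d=ray("wrist",M,uv); t=p+d*(0.187-p[2])/d[2]
    m=cut_out("wrist","nut")[0]; v,u=np.nonzero(m["mask"]); c=((u.min()+u.max())/2,(v.min()+v.max())/2)
    p,d=ray("wrist",M,c); n=p+d*(o["tool_pos"][2]-0.002-p[2])/d[2]
    print("tip px",uv,"conf",a["conf"],"at .187",t,"free",w(M,a["at"]),"nut px",c,m["conf"],n,"tcp",o["tool_pos"],"tip-nut",(t-n)[:2])
E
python3 rel.py
python3 - <<'E'
import cv2;im=cv2.imread('pics/wf.png');cv2.imwrite('pics/wf2.png',cv2.resize(im[160:280,190:320],None,fx=5,fy=5,interpolation=cv2.INTER_CUBIC))
E
```

```text
Traceback (most recent call last):
  File "rel.py", line 6, in <module>
    a=mark_of("wrist","axle_tip")[0]; uv=proj("wrist",M,w(M,a["at"]))
      ~~~~~~~~~~~~~~~~~~~~~~~~~~~^^^
IndexError: list index out of range
```

View pics/wf2.png

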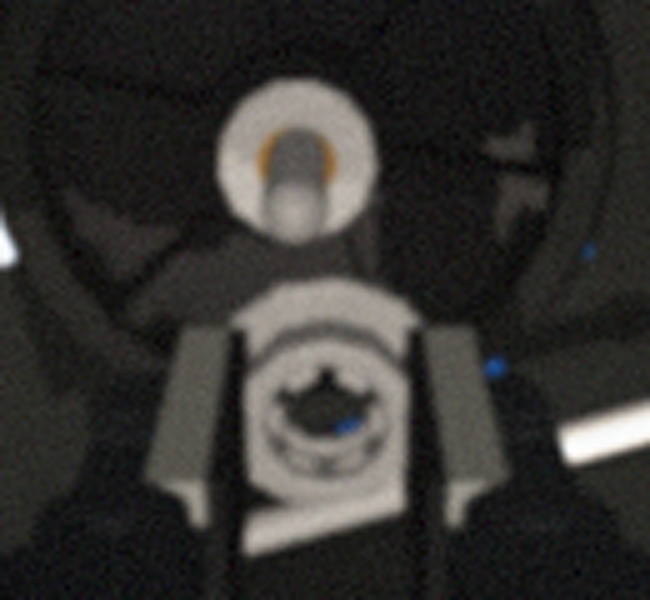

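The enlarged view shows the axle's ball end centred at about pixel (249, 202.5). The nut crown's top centre is at about (255.4, 243).

```bash
python3 - <<'E'
from h import *
np.set_printoptions(precision=4,suppress=True)
H=np.array(calibration("wrist")["hand_eye"])
for x in (-.0035,0,.002): print("TCP axis px",x,proj("wrist",H,[x,0,0]))
def at(uv,x):
    p,d=ray("wrist",H,uv); return p+d*(x-p[0])/d[0]
n=at((255.4,243.2),-.0035)
for h in (.237,.239,.241): a=at((249,202.5),h-.182); print(h,"nut",n,"axle",a,"diff",a-n)
E
python3 go.py 0.553 0.176 0.21 0
```

```text
TCP axis px -0.0035 [254.0504 244.1288]
TCP axis px 0 [254.0566 241.2514]
TCP axis px 0.002 [254.06   239.6626]
0.237 nut [-0.0035  0.0007 -0.0005] axle [ 0.055  -0.0037 -0.0045] diff [ 0.0585 -0.0045 -0.0039]
0.239 nut [-0.0035  0.0007 -0.0005] axle [ 0.057  -0.0038 -0.0038] diff [ 0.0605 -0.0045 -0.0033]
0.241 nut [-0.0035  0.0007 -0.0005] axle [ 0.059  -0.0038 -0.0032] diff [ 0.0625 -0.0045 -0.0026]
tcp [0.5518 0.1723 0.2399] turn [-0.2323  0.1473 -0.1032] shift now [ 0.0299 -0.0038 -0.0013] shift after turn [ 0.0299 -0.0037 -0.0012] F [ 0.12   -0.4508 -0.9026] op 0.016906223388500556 t 8.65
```

{"fn": "arm_command", "kwargs": {
  "plan": [
    [[0.006,-0.0015,-0.001,-0.2,0.1,-0.1,0.005],[0.007,-0.0015,-0.001,0,0,0,0.005],[0.007,-0.0015,-0.001,0,0,0,0.005],[0,0,0,0,0,0,0.005],[0,0,0,0,0,0,0.005]]
  ]
}}

```text
t: 9.07
tool_pos: [0.5548, 0.1773, 0.2172]
tool_rot: [2.22, 0.0, -2.223]
contact_force: [1.0, 0.2, -0.2]
opening: 0.0169
```

```bash
python3 - <<'E'
from h import *
M,im=snap("wrist"); s=get_image("side"); c=get_image("scene")
f=lambda a:cv2.resize(a,(400,400),interpolation=cv2.INTER_CUBIC)
cv2.imwrite("pics/g.png",np.hstack([f(im[170:270,205:305]),f(s[80:170,215:305])])[:,:,::-1])
E
python3 go.py 0.5547 0.1768 0.19 0
```

```text
tcp [0.555  0.1772 0.2179] turn [-0.0038  0.0314  0.0109] shift now [0.0279 0.0005 0.0003] shift after turn [0.0279 0.0004 0.0003] F [ 0.3566 -0.4337 -0.423 ] op 0.01712152919019252 t 9.2167
```

View pics/g.png

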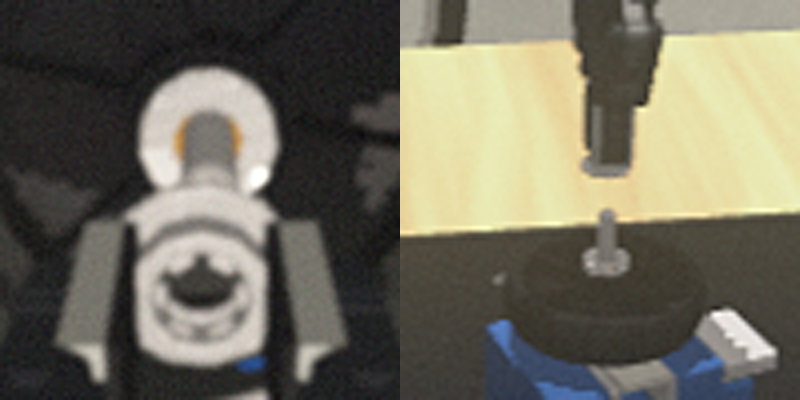

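{"fn": "arm_command", "kwargs": {
  "plan": [
    [[0.006,0.0013,0,0,0,0,0.005],[0.006,0,0,0,0,0,0.005],[0.004,0,0,0,0,0,0.005],[0,0,0,0,0,0,0.005],[0,0,0,0,0,0,0.005]]
  ]
}}

```text
t: 9.63
tool_pos: [0.5554, 0.1757, 0.201]
tool_rot: [-2.222, -0.0, 2.22]
contact_force: [-0.3, -0.1, -0.3]
opening: 0.017
```

```bash
python3 go.py 0.5547 0.176 0.183 0
```

```text
tcp [0.5554 0.1757 0.201 ] turn [-0.0187 -0.0549  0.0215] shift now [ 0.018  -0.0003  0.0007] shift after turn [ 0.018  -0.0003  0.0007] F [-0.3092 -0.1229 -0.324 ] op 0.016997107519829423 t 9.6333
```

Now slow rows, watching the force.

{"fn": "arm_command", "kwargs": {
  "plan": [
    [[0.003,-0.0002,0.0006,0,0,0,0.005],[0.003,0,0,0,0,0,0.005],[0.003,0,0,0,0,0,0.005],[0,0,0,0,0,0,0.005]]
  ]
}}

```text
t: 9.97
tool_pos: [0.5548, 0.1759, 0.1913]
tool_rot: [-2.222, -0.0, 2.22]
contact_force: [-0.1, -0.4, -0.3]
opening: 0.0169
```

{"fn": "arm_command", "kwargs": {
  "plan": [
    [[0.0025,0,0,0,0,0,0.005],[0.0015,0,0,0,0,0,0.005],[0,0,0,0,0,0,0.005]]
  ]
}}

```text
t: 10.22
tool_pos: [0.555, 0.176, 0.1869]
tool_rot: [-2.223, -0.0, 2.219]
contact_force: [-0.6, 0.0, -0.8]
opening: 0.0166
```

{"fn": "arm_command", "kwargs": {
  "plan": [
    [[0.001,0,0,0,0,0,0.005],[0.001,0,0,0,0,0,0.005],[0,0,0,0,0,0,0.005]]
  ]
}}

```text
t: 10.47
tool_pos: [0.5551, 0.176, 0.1848]
tool_rot: [-2.223, -0.0, 2.219]
contact_force: [0.1, 0.1, -0.3]
opening: 0.0167
```

{"fn": "arm_command", "kwargs": {
  "plan": [
    [[0.0012,0,0,0,0,0,0.005],[0,0,0,0,0,0,0.005]]
  ]
}}

```text
t: 10.63
tool_pos: [0.5555, 0.176, 0.1838]
tool_rot: [-2.224, -0.0, 2.218]
contact_force: [0.3, -0.2, -1.1]
opening: 0.0165
```

{"fn": "arm_command", "kwargs": {
  "plan": [
    [[0.001,0,0.0003,0,0,0,0.005],[0,0,0,0,0,0,0.005]]
  ]
}}

```text
t: 10.8
tool_pos: [0.5557, 0.1759, 0.1833]
tool_rot: [-2.226, -0.0, 2.216]
contact_force: [0.4, 0.8, -0.2]
opening: 0.0171
```

{"fn": "arm_command", "kwargs": {
  "plan": [
    [[0.001,0,0,0,0,0,0.005],[0,0,0,0,0,0,0.005]]
  ]
}}

```text
t: 10.97
tool_pos: [0.5558, 0.1759, 0.1825]
tool_rot: [-2.226, -0.0, 2.215]
contact_force: [1.7, 0.2, -1.7]
opening: 0.0172
```

```bash
python3 - <<'E'
from h import *
M,im=snap("wrist"); s=get_image("side"); c=get_image("scene")
o=ctrl.get_obs();print(o["tool_pos"],o["contact_force"],o["wrist_torque"])
f=lambda a:cv2.resize(a,(400,400),interpolation=cv2.INTER_CUBIC)
cv2.imwrite("pics/i.png",np.hstack([f(im[170:270,205:305]),f(s[95:155,230:290])])[:,:,::-1])
E
```

```text
[0.55583    0.17594902 0.18245676] [ 0.51824356 -0.37951903 -0.38795524] [-0.01451508 -0.19230997 -0.04436497]
```

View pics/i.png

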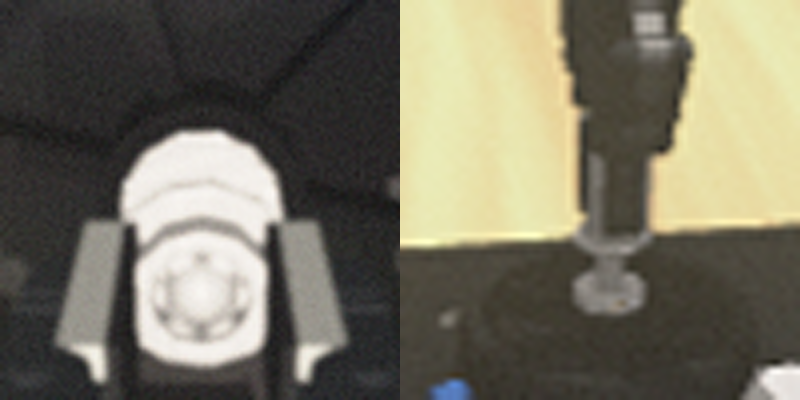

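The axle end is centred in the nut's hole, with no contact force yet. I'll take a couple more small steps.

{"fn": "arm_command", "kwargs": {
  "plan": [
    [[0.001,0,0.0006,0,-0.2,0,0.005],[0,0,0,0,0,0,0.005]]
  ]
}}

```text
t: 11.28
tool_pos: [0.5558, 0.176, 0.1824]
tool_rot: [-2.224, -0.0, 2.217]
contact_force: [0.2, 0.2, -1.3]
opening: 0.0168
```

{"fn": "arm_command", "kwargs": {
  "plan": [
    [[0.0012,0,0.0005,0,-0.15,0,0.005],[0,0,0,0,0,0,0.005]]
  ]
}}

```text
t: 11.45
tool_pos: [0.5558, 0.1759, 0.1821]
tool_rot: [-2.223, -0.0, 2.219]
contact_force: [1.0, -0.4, -1.6]
opening: 0.0166
```

{"fn": "arm_command", "kwargs": {
  "plan": [
    [[0,0,0,0,0,0,0.005]]
  ]
}}

```text
t: 11.53
tool_pos: [0.5558, 0.176, 0.182]
tool_rot: [-2.223, -0.0, 2.219]
contact_force: [1.2, -0.1, 0.3]
opening: 0.0174
```

{"fn": "arm_command", "kwargs": {
  "plan": [
    [[0,0,0,0,0,0,0.022],[0,0,0,0,0,0,0.03],[0,0,0,0,0,0,0.036],[0,0,0,0,0,0,0.04]]
  ]
}}

```text
t: 11.87
tool_pos: [0.5544, 0.176, 0.1805]
tool_rot: [-2.218, -0.001, 2.223]
contact_force: [0.4, 1.0, 0.1]
opening: 0.0398
```

{"fn": "arm_command", "kwargs": {
  "plan": [
    [[-0.005,0,0,0,0,0,0.045],[-0.02,0,0,0,0,0,0.045],[-0.03,0,0,0,0,0,0.045],[0,0,0,0,0,0,0.045],[0,0,0,0,0,0,0.045]]
  ]
}}

```text
t: 12.28
tool_pos: [0.5528, 0.1759, 0.2357]
tool_rot: [-2.212, 0.0, 2.23]
contact_force: [0.5, -0.5, -0.5]
opening: 0.0449
```

```bash
python3 - <<'E'
from h import *
np.set_printoptions(precision=4,suppress=True)
o=ctrl.get_obs();print(o["tool_pos"],o["t"])
M,im=snap("wrist")
for n in ["nut","axle_tip","sleeve","drawer"]:
    for d in mark_of("wrist",n)[:1]: print(n,d["conf"],w(M,d["at"]),proj("wrist",M,w(M,d["at"])))
s=get_image("side")
for n in ["nut","sleeve"]:
  for d in mark_of("side",n)[:1]: print(n,d["conf"],w(T("side"),d["at"]))
f=lambda a:cv2.resize(a,(400,400),interpolation=cv2.INTER_CUBIC)
cv2.imwrite("pics/j.png",np.hstack([f(im[140:260,195:315]),f(s[95:155,230:290])])[:,:,::-1])
E
```

```text
[0.5528 0.1759 0.2357] 12.2833
nut 0.77 [0.5548 0.1771 0.1769] [252.4337 203.4786]
axle_tip 0.73 [0.5523 0.1774 0.1857] [251.9222 210.652 ]
sleeve 0.62 [ 0.4417 -0.0876  0.0043] [437.411  239.1657]
drawer 0.68 [ 0.5018 -0.1741  0.002 ] [506.1957 198.8147]
nut 0.59 [0.5544 0.1781 0.1798]
sleeve 0.77 [ 0.439  -0.0858  0.0019]
```

View pics/j.png

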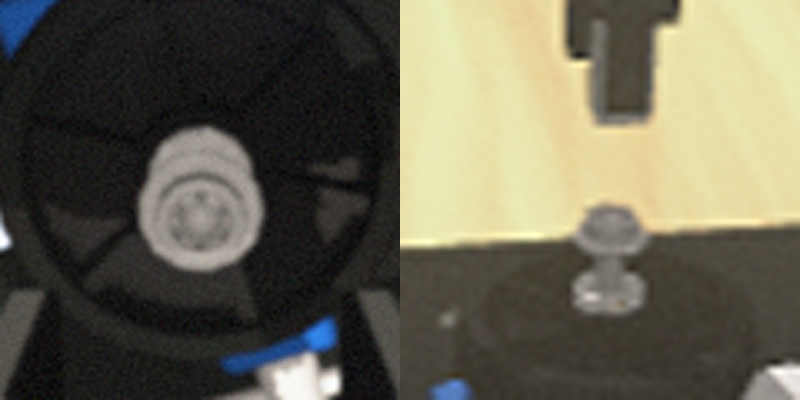

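The nut sits level on the axle, underside at about 0.177 m, with the fingers clear. Next the sleeve, and first the drawer's yaw from picture b.

{"fn": "arm_command", "kwargs": {
  "plan": [
    [[0,0.02,0.008,0,0.8,0,0.06],[0,0.033,0.014,0,0,0,0.06],[0,0.033,0.014,0,0,0,0.06],[0,0.033,0.014,0,0,0,0.06],[0,0.033,0.014,0,0,0,0.06],[0,0.033,0.014,0,0,0,0.06],[0,0.033,0.014,0,0,0,0.06],[0,0.033,0.014,0,0,0,0.06],[0,0.015,0.008,0,0,0,0.06],[0,0,0,0,0,0,0.06],[0,0,0,0,0,0,0.06]]
  ]
}}

```text
t: 13.6
tool_pos: [0.4316, -0.0997, 0.2283]
tool_rot: [2.217, 0.004, -2.222]
contact_force: [0.6, -0.7, -0.0]
opening: 0.0599
```

```bash
python3 - <<'E'
from h import *
np.set_printoptions(precision=4,suppress=True)
c=calibration("wrist");M=np.eye(4);M[:3,:3]=[[.009,-.0257,-.9996],[-.0023,-.9997,.0256],[-1,.0021,-.0091]];M[:3,3]=[.558,-.108,.2323];M=M@np.array(c["hand_eye"])
P=[]
for uv in [(150,162),(435,97),(445,260),(198,308)]:
    p,d=ray("wrist",M,uv);P.append(p+d*(.036-p[2])/d[2])
P=np.array(P);print(P); e=P[0]-P[1]; print("yaw of y axis from +y",np.degrees(np.arctan2(-e[0],e[1])),"long",np.linalg.norm(e),np.linalg.norm(P[0]-P[3]))
# sleeve now
M,im=snap("wrist"); o=ctrl.get_obs(); cv2.imwrite("pics/k.png",im[:,:,::-1])
for d in search_frame("wrist","sleeve")[:1]: print("search",d["conf"],w(M,d["at"]))
for d in mark_of("wrist","sleeve")[:1]: print("mark",d["conf"],w(M,d["at"]))
for d in cut_out("wrist","sleeve")[:1]:
    m=d["mask"];v,u=np.nonzero(m);print(u.min(),u.max(),v.min(),v.max(),d["conf"])
    # top ring: bright part; ellipse fit on its lower rows
    g=im.mean(2)*m; print("grey pct",np.percentile(g[m],[10,50,90]))
E
python3 go.py 0.44 -0.087 0.2 13
```

```text
[[ 0.5732  0.0165  0.036 ]
 [ 0.6384 -0.3165  0.036 ]
 [ 0.4313 -0.3584  0.036 ]
 [ 0.3672 -0.0248  0.036 ]]
yaw of y axis from +y 11.074835037414873 long 0.33939535931653547 0.21009983507889995
search 0.7 [ 0.4431 -0.0885  0.0678]
mark 0.79 [ 0.4383 -0.0886  0.0047]
231 253 150 179 0.82
grey pct [ 74.     122.     173.6333]
tcp [ 0.4323 -0.0983  0.2285] turn [-12.5624   0.1304  -0.0009] shift now [ 0.0284 -0.0112 -0.0078] shift after turn [ 0.0285 -0.0093 -0.01  ] F [1.0798 0.4734 0.363 ] op 0.06002042516831601 t 13.8
```

{"fn": "arm_command", "kwargs": {
  "plan": [
    [[0.01,-0.004,-0.003,-5,0.1,0,0.06],[0.01,-0.004,-0.003,-5.6,0,0,0.06],[0.02,-0.001,-0.003,0,0,0,0.06],[0.02,0,0,0,0,0,0.06],[0,0,0,0,0,0,0.06],[0,0,0,0,0,0,0.06]]
  ]
}}

```text
t: 14.3
tool_pos: [0.4448, -0.0823, 0.1684]
tool_rot: [2.111, 0.226, -2.105]
contact_force: [-0.2, -0.6, -0.2]
opening: 0.0597
```

```bash
cat > sl.py <<'E'
from h import *
import sys
np.set_printoptions(precision=4,suppress=True)
M,im=snap("wrist"); cv2.imwrite("pics/"+sys.argv[1],im[:,:,::-1])
for d in search_frame("wrist","sleeve")[:1]: print("search",d["conf"],w(M,d["at"]))
for d in mark_of("wrist","sleeve")[:1]: print("mark",d["conf"],w(M,d["at"]))
for d in cut_out("wrist","sleeve")[:1]:
    m=d["mask"];v,u=np.nonzero(m);print(u.min(),u.max(),v.min(),v.max(),d["conf"])
    wd=u.max()-u.min()+1; uv=((u.min()+u.max())/2,v.max()+.5-wd*.48)
    p,dd=ray("wrist",M,uv); t=p+dd*(.069-p[2])/dd[2]
    c=calibration("wrist"); depth=(np.linalg.inv(M)@np.r_[t,1])[2]
    print("top px",uv,"-> top centre",t,"width mm",wd*depth/c["fx"]*1e3)
E
python3 sl.py k.png; python3 go.py 0.44 -0.0875 0.1 11
```

```text
search 0.59 [ 0.4432 -0.0883  0.0649]
mark 0.92 [ 0.4377 -0.0872  0.0043]
244 271 171 211 0.59
top px (np.float64(257.5), np.float64(198.06)) -> top centre [ 0.4399 -0.0864  0.069 ] width mm 24.918353333077153
tcp [ 0.4453 -0.0833  0.1698] turn [ 1.1813 -0.3059 -0.1399] shift now [0.0698 0.0028 0.0065] shift after turn [0.0698 0.0031 0.006 ] F [ 1.3616 -0.7916  0.9895] op 0.06028595873364714 t 14.5
```

{"fn": "arm_command", "kwargs": {
  "plan": [
    [[0.015,0.0015,0.0025,1.1,-0.3,-0.1,0.06],[0.02,0.0015,0.0025,0,0,0,0.06],[0.02,0,0,0,0,0,0.06],[0.015,0,0,0,0,0,0.06],[0,0,0,0,0,0,0.06],[0,0,0,0,0,0,0.06]]
  ]
}}

```text
t: 15.0
tool_pos: [0.4439, -0.0898, 0.1003]
tool_rot: [2.13, 0.193, -2.112]
contact_force: [0.2, 0.4, 0.2]
opening: 0.0601
```

```bash
python3 sl.py l.png; python3 go.py 0.44 -0.0865 0.03 11
```

```text
search 0.65 [ 0.4444 -0.0883  0.0661]
mark 0.86 [ 0.4414 -0.0891  0.0035]
229 267 184 241 0.87
top px (np.float64(248.0), np.float64(222.78)) -> top centre [ 0.4416 -0.0864  0.069 ] width mm 25.538144444474362
tcp [ 0.4449 -0.09    0.1018] turn [-0.2565 -0.6139 -0.4538] shift now [ 0.0718 -0.0049  0.005 ] shift after turn [ 0.0718 -0.0043  0.0042] F [-0.3505  0.4273  0.2865] op 0.059739233439867666 t 15.2
```

Target (0.441, -0.0865); the two heights agree. I'm descending to the grasp.

{"fn": "arm_command", "kwargs": {
  "plan": [
    [[0.0,-0.002,0.0015,-0.25,-0.6,-0.4,0.06],[0.013,-0.002,0.0015,0,0,0,0.06],[0.013,0,0,0,0,0,0.06],[0.013,0,0,0,0,0,0.06],[0.013,0,0,0,0,0,0.06],[0.006,0,0,0,0,0,0.06],[0,0,0,0,0,0,0.06],[0,0,0,0,0,0,0.06]]
  ]
}}

```text
t: 15.87
tool_pos: [0.4475, -0.0883, 0.0506]
tool_rot: [2.13, 0.198, -2.104]
contact_force: [-0.7, 0.2, 0.4]
opening: 0.0601
```

```bash
python3 go.py 0.441 -0.0865 0.03 11
```

```text
tcp [ 0.4475 -0.0883  0.0506] turn [ 0.0746 -0.6517 -0.4286] shift now [ 0.0205 -0.0032  0.0063] shift after turn [ 0.0206 -0.003   0.006 ] F [-0.6772  0.1858  0.394 ] op 0.06008784544750697 t 15.8667
```

{"fn": "arm_command", "kwargs": {
  "plan": [
    [[0.001,-0.0015,0.003,0,-0.6,-0.4,0.06],[0.007,-0.0015,0.003,0,0,0,0.06],[0.007,0,0,0,0,0,0.06],[0.004,0,0,0,0,0,0.06],[0,0,0,0,0,0,0.06],[0,0,0,0,0,0,0.06]]
  ]
}}

```text
t: 16.37
tool_pos: [0.4425, -0.0871, 0.0329]
tool_rot: [2.124, 0.203, -2.114]
contact_force: [0.9, -0.3, 0.3]
opening: 0.0599
```

```bash
python3 go.py 0.441 -0.0865 0.03 11
```

```text
tcp [ 0.4425 -0.0871  0.0329] turn [ 0.0822 -0.2394 -0.1411] shift now [ 0.0029 -0.0009  0.0014] shift after turn [ 0.0029 -0.0009  0.0014] F [ 0.9456 -0.2536  0.2509] op 0.059941859542788634 t 16.3667
```

{"fn": "arm_command", "kwargs": {
  "plan": [
    [[0.0015,-0.0009,0.0014,0,-0.24,-0.14,0.06],[0,0,0,0,0,0,0.04],[0,0,0,0,0,0,0.03],[0,0,0,0,0,0,0.01],[0,0,0,0,0,0,0.01],[0,0,0,0,0,0,0.01],[0,0,0,0,0,0,0.01],[0,0,0,0,0,0,0.01]]
  ],
  "squeeze": 70
}}

```text
t: 17.03
tool_pos: [0.4411, -0.0865, 0.0315]
tool_rot: [2.12, 0.206, -2.12]
contact_force: [-0.4, 0.7, 0.2]
opening: 0.0242
```

```bash
python3 go.py 0.441 -0.0865 0.03 11; python3 sl.py m.png
```

```text
tcp [ 0.4411 -0.0865  0.0315] turn [ 0.0829 -0.0026  0.0021] shift now [0.0015 0.     0.0001] shift after turn [0.0015 0.     0.0001] F [-0.3912  0.7137  0.1608] op 0.024232191684339148 t 17.0333
search 0.96 [ 0.449  -0.0864  0.0589]
mark 0.57 [ 0.4412 -0.0879  0.0047]
226 283 206 305 0.69
top px (np.float64(254.5), np.float64(277.66)) -> top centre [ 0.4423 -0.0864  0.069 ] width mm 24.2727718077163
```

{"fn": "arm_command", "kwargs": {
  "plan": [
    [[-0.005,0,0,0,0,0,0.01],[-0.015,0,0,0,0,0,0.01],[-0.03,0,0,0,0,0,0.01],[-0.035,0,0,0,0,0,0.01],[-0.03,0,0,0,0,0,0.01],[-0.02,-0.015,-0.01,0,0,0,0.01],[-0.016,-0.026,-0.018,0,0,0,0.01],[-0.016,-0.026,-0.018,0,0,0,0.01],[-0.016,-0.026,-0.018,0,0,0,0.01],[-0.016,-0.026,-0.018,0,0,0,0.01],[-0.016,-0.026,-0.018,0,0,0,0.01],[-0.012,-0.026,-0.018,0,0,0,0.01],[-0.012,-0.026,-0.018,0,0,0,0.01],[0,-0.02,-0.014,0,0,0,0.01],[0,-0.015,-0.011,0,0,0,0.01],[0,0,0,0,0,0,0.01],[0,0,0,0,0,0,0.01]]
  ]
}}

```text
t: 18.65
tool_pos: [0.5545, 0.1864, 0.2796]
tool_rot: [2.114, 0.21, -2.136]
contact_force: [0.7, 0.5, -2.7]
opening: 0.0242
```

```bash
python3 go.py 0.555 0.176 0.245 11
```

```text
tcp [0.5545 0.1864 0.2796] turn [-0.1105  0.5641  0.4795] shift now [0.0345 0.0106 0.0011] shift after turn [0.0346 0.0103 0.0015] F [ 0.6854  0.4973 -2.6694] op 0.024236223896959664 t 18.65
```

{"fn": "arm_command", "kwargs": {
  "plan": [
    [[0,0.003,0.0005,0,0.55,0.45,0.01],[0.008,0.003,0.0005,0,0,0,0.01],[0.008,0.003,0,0,0,0,0.01],[0.008,0.001,0,0,0,0,0.01],[0,0,0,0,0,0,0.01],[0,0,0,0,0,0,0.01]]
  ]
}}

```text
t: 19.15
tool_pos: [0.5529, 0.1711, 0.2506]
tool_rot: [2.118, 0.196, -2.128]
contact_force: [-0.9, 0.3, -2.1]
opening: 0.0245
```

```bash
python3 go.py 0.555 0.176 0.245 11; python3 - <<'E'
from h import *
np.set_printoptions(precision=4,suppress=True)
M,im=snap("wrist"); cv2.imwrite("pics/n.png",im[:,:,::-1])
for n in ["nut","sleeve"]:
    for d in mark_of("wrist",n)[:1]: print(n,d["conf"],w(M,d["at"]))
    for d in cut_out("wrist",n)[:1]:
        v,u=np.nonzero(d["mask"]);print(n,d["conf"],u.min(),u.max(),v.min(),v.max())
f=lambda a,k:cv2.resize(a,(k,400),interpolation=cv2.INTER_CUBIC)
s=get_image("side")
for n in ["nut","sleeve"]:
    for d in mark_of("side",n)[:1]: print(n,d["conf"],w(T("side"),d["at"]))
    for d in cut_out("side",n)[:1]:
        v,u=np.nonzero(d["mask"]);print("side",n,d["conf"],u.min(),u.max(),v.min(),v.max())
cv2.imwrite("pics/o.png",np.hstack([f(im[150:310,195:315],300),f(s[85:150,230:295],400)])[:,:,::-1])
E
```

```text
tcp [0.5529 0.1711 0.2506] turn [-0.3578  0.2612 -0.093 ] shift now [ 0.0055 -0.0044 -0.003 ] shift after turn [ 0.0056 -0.0044 -0.003 ] F [-0.9098  0.3053 -2.0786] op 0.024530271718067046 t 19.15
nut 0.67 [0.5568 0.1781 0.1748]
nut 0.67 232 266 179 210
sleeve 0.93 [0.5542 0.1697 0.2244]
sleeve 0.95 226 284 205 305
nut 0.51 [0.5527 0.1782 0.1756]
side nut 0.62 257 265 128 132
sleeve 0.69 [0.5521 0.1714 0.2225]
side sleeve 0.5 256 266 86 115
```

View pics/o.png

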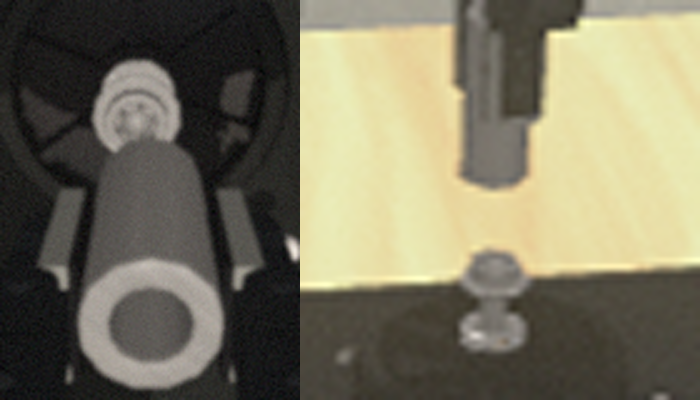

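Wrist view: the sleeve's top ring is centred at (255.4, 279) and the nut crown at (249, 198). Side view: the sleeve hangs upright, column 494 against the nut at 495. I've used all my picture views, so the rest is by numbers.

```bash
python3 - <<'E'
from h import *
np.set_printoptions(precision=4,suppress=True)
H=np.array(calibration("wrist")["hand_eye"])
def at(uv,x):
    p,d=ray("wrist",H,uv); return p+d*(x-p[0])/d[0]
print("sleeve",at((255.3,279.2),-.0375)); 
for x in (.0616,.0636,.0656): print("nut crown",at((249,198),x))
C=R.from_rotvec(ctrl.get_obs()["tool_rot"]); o=ctrl.get_obs(); print(o["tool_pos"], C.apply(np.array([.0636,0,0])))
print("nut world",o["tool_pos"]+C.apply(at((249,198),.0636)))
E
python3 go.py 0.555 0.176 0.235 11
```

```text
sleeve [-0.0375  0.0006 -0.0005]
nut crown [ 0.0616 -0.0039 -0.0057]
nut crown [ 0.0636 -0.0039 -0.0051]
nut crown [ 0.0656 -0.0039 -0.0045]
[0.5535 0.1721 0.2519] [-0.0001 -0.0001 -0.0636]
nut world [0.5577 0.1767 0.1883]
tcp [0.5535 0.1721 0.2519] turn [-0.2828  0.1476 -0.0933] shift now [ 0.0169 -0.0036 -0.0023] shift after turn [ 0.0169 -0.0036 -0.0022] F [-0.3495  0.0693 -1.7476] op 0.02404360688633449 t 19.65
```

{"fn": "arm_command", "kwargs": {
  "plan": [
    [[0.006,-0.002,-0.0015,-0.25,0.15,-0.1,0.01],[0.007,-0.002,-0.001,0,0,0,0.01],[0.007,-0.0005,0,0,0,0,0.01],[0,0,0,0,0,0,0.01],[0,0,0,0,0,0,0.01]]
  ]
}}

```text
t: 20.07
tool_pos: [0.5552, 0.1778, 0.2295]
tool_rot: [2.121, 0.205, -2.12]
contact_force: [0.7, -0.0, -2.1]
opening: 0.0242
```

```bash
python3 go.py 0.5557 0.1766 0.215 11; cat > al.py <<'E'
from h import *
np.set_printoptions(precision=4,suppress=True)
for cam in ("side","scene"):
    im=get_image(cam)
    for n in ["nut","sleeve"]:
        for d in cut_out(cam,n)[:1]:
            v,u=np.nonzero(d["mask"]);print(cam,n,round(d["conf"],2),u.min(),u.max(),v.min(),v.max(),"meanu low rows",[round(u[v==k].mean(),1) for k in range(v.min(),v.max()+1,4)])
        for d in mark_of(cam,n)[:1]: print(n,d["conf"],w(T(cam),d["at"]))
E
python3 al.py
```

```text
tcp [0.5552 0.1778 0.2295] turn [ 0.0283 -0.0059  0.0212] shift now [ 0.0145  0.0013 -0.0003] shift after turn [ 0.0145  0.0013 -0.0003] F [ 0.7493 -0.0232 -2.1041] op 0.02424667346648269 t 20.0667
side nut 0.53 256 266 126 133 meanu low rows [np.float64(261.0), np.float64(261.0)]
nut 0.46 [0.5546 0.1789 0.1794]
side sleeve 0.47 205 298 132 206 meanu low rows [np.float64(253.0), np.float64(259.5), np.float64(260.0), np.float64(259.5), np.float64(260.0), np.float64(263.5), np.float64(265.0), np.float64(266.0), np.float64(264.5), np.float64(263.5), np.float64(254.9), np.float64(252.3), np.float64(250.0), np.float64(252.5), np.float64(254.5), np.float64(263.6), np.float64(258.3), np.float64(254.2), np.float64(252.5)]
sleeve 0.63 [0.5508 0.178  0.1986]
scene nut 0.67 361 375 184 194 meanu low rows [np.float64(365.0), np.float64(367.5), np.float64(368.0)]
nut 0.69 [0.5527 0.1765 0.1742]
scene sleeve 0.7 365 385 151 186 meanu low rows [np.float64(379.0), np.float64(379.5), np.float64(379.0), np.float64(378.0), np.float64(377.0), np.float64(376.0), np.float64(373.5), np.float64(372.5), np.float64(372.0)]
sleeve 0.95 [0.5523 0.1763 0.2012]
```

{"fn": "arm_command", "kwargs": {
  "plan": [
    [[0.004,0.001,-0.0003,0,0,0,0.01],[0.004,0,0,0,0,0,0.01],[0.002,0,0,0,0,0,0.01]]
  ]
}}

```text
t: 20.82
tool_pos: [0.5566, 0.1768, 0.2209]
tool_rot: [2.125, 0.205, -2.117]
contact_force: [0.1, 0.5, -2.5]
opening: 0.0241
```

```bash
cat > f.py <<'E'
from h import *
import sys
np.set_printoptions(precision=4,suppress=True)
F=[];P=[]
for i in range(int(sys.argv[1])):
    get_image("wrist"); o=ctrl.get_obs(); F.append(np.r_[o["contact_force"],o["wrist_torque"]]); P.append(o["tool_pos"])
print("t",round(o["t"],2),"pos",P[0],P[-1],"F",np.mean(F,0),"Fz",np.array(F)[:,2],"op",o["opening"],"rot",R.from_rotvec(o["tool_rot"]).as_matrix()[:,0])
E
python3 f.py 3
```

```text
t 20.97 pos [0.5564 0.1768 0.2203] [0.5566 0.1768 0.221 ] F [ 0.3302  0.1207 -2.2639 -0.0021  0.0057 -0.001 ] Fz [-2.5302 -2.3245 -1.9369] op 0.0242434401022563 rot [ 0.0033  0.001  -1.    ]
```

{"fn": "arm_command", "kwargs": {
  "plan": [
    [[0.003,0,0.0008,0,-0.2,0,0.01],[0.002,0,0,0,0,0,0.01],[0.001,0,0,0,0,0,0.01]]
  ]
}}

```text
t: 21.22
tool_pos: [0.556, 0.1767, 0.215]
tool_rot: [2.121, 0.205, -2.12]
contact_force: [0.2, 0.5, -2.1]
opening: 0.0245
```

```bash
python3 f.py 2
```

```text
t 21.32 pos [0.5558 0.1767 0.2147] [0.5559 0.1767 0.2149] F [ 0.2142 -0.104  -2.1393  0.0042 -0.0015 -0.0048] Fz [-2.59   -1.6887] op 0.02416405294631833 rot [-0.      0.0004 -1.    ]
```

{"fn": "arm_command", "kwargs": {
  "plan": [
    [[0.002,0,0,0,0,0,0.01],[0.001,0,0,0,0,0,0.01]]
  ]
}}

```text
t: 21.48
tool_pos: [0.5564, 0.1768, 0.2129]
tool_rot: [2.122, 0.205, -2.119]
contact_force: [-2.2, -0.1, 1.4]
opening: 0.0245
```

```bash
python3 f.py 2
```

```text
t 21.58 pos [0.5563 0.1768 0.2129] [0.5563 0.1768 0.2129] F [-1.0513 -0.4151  0.5014 -0.0614  0.1614 -0.0398] Fz [0.2638 0.739 ] op 0.024255056695209748 rot [ 0.0014  0.0005 -1.    ]
```

Contact with the crown at TCP z 0.2129, where it should be, with a net push of about 2.6 N. I start pressing.

{"fn": "arm_command", "kwargs": {
  "plan": [
    [[0.002,0,0,0,0,0,0.01],[0.002,0,0.0003,0,0,0,0.01]]
  ]
}}

```text
t: 21.75
tool_pos: [0.5565, 0.1768, 0.2124]
tool_rot: [2.124, 0.205, -2.117]
contact_force: [-3.5, -1.7, 6.0]
opening: 0.0243
```

```bash
python3 f.py 2
```

```text
t 21.85 pos [0.5565 0.1768 0.2125] [0.5565 0.1768 0.2124] F [-3.3936 -0.6929  5.4528 -0.135   0.7565  0.0028] Fz [5.8861 5.0195] op 0.024471331227895896 rot [ 0.0032  0.0008 -1.    ]
```

{"fn": "arm_command", "kwargs": {
  "plan": [
    [[0.002,0,0,0,0,0,0.01],[0.002,0,0.0003,0,0,0,0.01]]
  ]
}}

```text
t: 22.02
tool_pos: [0.5565, 0.1768, 0.2124]
tool_rot: [2.125, 0.205, -2.116]
contact_force: [-3.3, -0.7, 5.3]
opening: 0.0241
```

```bash
python3 f.py 2
```

```text
t 22.12 pos [0.5565 0.1768 0.2124] [0.5565 0.1768 0.2124] F [-3.4546 -0.8878  5.815  -0.1539  0.7899 -0.0287] Fz [4.7982 6.8318] op 0.024323718158498008 rot [ 0.0047  0.0007 -1.    ]
```

{"fn": "arm_command", "kwargs": {
  "plan": [
    [[0.003,0,0,0,0,0,0.01],[0.003,0,0.0003,0,0,0,0.01]]
  ]
}}

```text
t: 22.28
tool_pos: [0.5566, 0.1769, 0.2118]
tool_rot: [2.127, 0.205, -2.113]
contact_force: [-5.6, -1.6, 9.2]
opening: 0.0246
```

```bash
python3 f.py 2
```

```text
t 22.38 pos [0.5566 0.1769 0.2118] [0.5566 0.1769 0.2118] F [-5.4172 -0.8122  8.6594 -0.2344  1.0643 -0.0547] Fz [8.2477 9.0711] op 0.02422090619294271 rot [ 0.0065  0.0007 -1.    ]
```

{"fn": "arm_command", "kwargs": {
  "plan": [
    [[0.003,0,0.0015,0,-0.4,0,0.01],[0.003,0,0.0015,0,-0.2,0,0.01]]
  ]
}}

```text
t: 22.55
tool_pos: [0.5562, 0.1768, 0.2118]
tool_rot: [2.125, 0.205, -2.115]
contact_force: [-0.6, -0.8, 7.1]
opening: 0.0242
```

```bash
python3 f.py 2
```

```text
t 22.65 pos [0.5562 0.1768 0.2118] [0.5562 0.1768 0.2118] F [-0.2305 -0.3667  7.205  -0.0277  0.1806  0.007 ] Fz [7.5635 6.8466] op 0.02410415656566196 rot [ 0.0052  0.0003 -1.    ]
```

{"fn": "arm_command", "kwargs": {
  "plan": [
    [[0.0045,0,0.0018,0,-0.3,0,0.01],[0.0045,0,0.0018,0,-0.3,0,0.01]]
  ]
}}

```text
t: 22.82
tool_pos: [0.5563, 0.1768, 0.2104]
tool_rot: [2.127, 0.205, -2.113]
contact_force: [-2.3, -0.5, 8.9]
opening: 0.0244
```

```bash
python3 f.py 2
```

```text
t 22.92 pos [0.5562 0.1768 0.2102] [0.5562 0.1768 0.2102] F [-1.483   0.1419  8.9485 -0.0896  0.2717 -0.0226] Fz [8.9687 8.9283] op 0.024083434598543105 rot [ 0.0061  0.0004 -1.    ]
```

{"fn": "arm_command", "kwargs": {
  "plan": [
    [[0.005,0,0.0019,0,-0.3,0,0.01],[0.005,0,0.0019,0,-0.3,0,0.01]]
  ]
}}

```text
t: 23.08
tool_pos: [0.5562, 0.1768, 0.2082]
tool_rot: [2.128, 0.205, -2.112]
contact_force: [-1.3, -0.6, 10.7]
opening: 0.0245
```

```bash
python3 f.py 2
```

```text
t 23.18 pos [0.5561 0.1768 0.2079] [0.5562 0.1768 0.2079] F [-1.3577 -0.3129  9.3492 -0.0667  0.1943 -0.0264] Fz [9.2398 9.4586] op 0.02446900544055934 rot [ 0.0074  0.0005 -1.    ]
```

{"fn": "arm_command", "kwargs": {
  "plan": [
    [[0.004,0,0.0018,0,-0.5,0,0.01],[0.0045,0,0.0018,0,-0.5,0,0.01]]
  ]
}}

```text
t: 23.35
tool_pos: [0.5564, 0.1769, 0.2074]
tool_rot: [2.122, 0.204, -2.117]
contact_force: [-1.9, 0.3, 10.2]
opening: 0.0243
```

```bash
python3 f.py 2
```

```text
t 23.45 pos [0.5564 0.1769 0.2072] [0.5564 0.1768 0.2072] F [-1.0961  0.593   9.3459 -0.0831  0.33    0.0227] Fz [9.8353 8.8565] op 0.02414407442146398 rot [ 0.002  -0.0007 -1.    ]
```

{"fn": "arm_command", "kwargs": {
  "plan": [
    [[0.0045,0,0.0019,0,-0.5,0,0.01],[0.0045,0,0.0019,0,-0.5,0,0.01]]
  ]
}}

```text
t: 23.62
tool_pos: [0.5565, 0.1769, 0.2064]
tool_rot: [2.116, 0.204, -2.123]
contact_force: [-1.0, 0.8, 10.1]
opening: 0.0241
```

```bash
python3 f.py 2
```

```text
t 23.72 pos [0.5565 0.1769 0.2063] [0.5565 0.1769 0.2063] F [-1.956  -1.2153  9.5341 -0.0968  0.2872  0.0054] Fz [9.7483 9.3199] op 0.02406351983574712 rot [-0.0029 -0.0018 -1.    ]
```

{"fn": "arm_command", "kwargs": {
  "plan": [
    [[0.005,0,0.0019,0,-0.2,0,0.01],[0.005,0,0.0019,0,-0.2,0,0.01]]
  ]
}}

```text
t: 23.88
tool_pos: [0.5564, 0.1769, 0.2044]
tool_rot: [2.121, 0.204, -2.118]
contact_force: [-3.1, -0.8, 10.6]
opening: 0.0242
```

```bash
python3 f.py 3
```

```text
t 24.03 pos [0.5564 0.1769 0.2042] [0.5564 0.1768 0.2041] F [-1.0489 -0.1724  8.6266 -0.0479  0.3054  0.0148] Fz [8.5493 8.7891 8.5414] op 0.024406951473365628 rot [ 0.0016 -0.0011 -1.    ]
```

{"fn": "arm_command", "kwargs": {
  "plan": [
    [[0.005,0,0.0019,0,-0.3,0,0.01],[0.005,0,0.0019,0,-0.3,0,0.01]]
  ]
}}

```text
t: 24.2
tool_pos: [0.5564, 0.1769, 0.2022]
tool_rot: [2.122, 0.204, -2.116]
contact_force: [-1.3, 0.1, 10.3]
opening: 0.0243
```

```bash
python3 f.py 3
```

```text
t 24.35 pos [0.5563 0.1769 0.2018] [0.5563 0.1768 0.2018] F [-0.7564  0.3653  8.4091 -0.0617  0.2963 -0.0058] Fz [8.1945 8.4589 8.574 ] op 0.02399662713739307 rot [ 0.0028 -0.0009 -1.    ]
```

{"fn": "arm_command", "kwargs": {
  "plan": [
    [[0.005,0,0.0019,0,-0.3,0,0.01]]
  ]
}}

```text
t: 24.43
tool_pos: [0.5563, 0.1769, 0.2009]
tool_rot: [2.123, 0.204, -2.116]
contact_force: [-1.9, -1.4, 10.0]
opening: 0.0242
```

```bash
python3 f.py 3
```

```text
t 24.58 pos [0.5562 0.1769 0.2004] [0.5563 0.1769 0.2003] F [-1.0068 -0.0838  8.4781 -0.0375  0.1836  0.0005] Fz [8.9717 8.3305 8.132 ] op 0.024373504566773698 rot [ 0.0034 -0.0009 -1.    ]
```

{"fn": "arm_command", "kwargs": {
  "plan": [
    [[0.005,0,0.0019,0,-0.3,0,0.01]]
  ]
}}

```text
t: 24.67
tool_pos: [0.5563, 0.1769, 0.1994]
tool_rot: [2.124, 0.204, -2.115]
contact_force: [-1.9, -0.3, 10.3]
opening: 0.024
```

```bash
python3 f.py 3
```

```text
t 24.82 pos [0.5562 0.1768 0.1989] [0.5562 0.1768 0.1988] F [-1.3318 -0.2374  7.9834 -0.0739  0.204   0.0197] Fz [7.7253 8.343  7.882 ] op 0.02413033028926058 rot [ 0.0039 -0.0008 -1.    ]
```

{"fn": "arm_command", "kwargs": {
  "plan": [
    [[0.005,0,0.0019,0,-0.3,0,0.01]]
  ]
}}

```text
t: 24.9
tool_pos: [0.5563, 0.1769, 0.1978]
tool_rot: [2.124, 0.204, -2.114]
contact_force: [-2.7, -1.1, 9.5]
opening: 0.0246
```

```bash
python3 f.py 3
```

```text
t 25.05 pos [0.5562 0.1768 0.1974] [0.5562 0.1768 0.1972] F [-0.74   -0.4049  7.9446 -0.0291  0.1975 -0.0211] Fz [8.6117 7.445  7.7771] op 0.02418124439098192 rot [ 0.0045 -0.0007 -1.    ]
```

{"fn": "arm_command", "kwargs": {
  "plan": [
    [[0.0045,0,0.0018,0,-0.35,0,0.01]]
  ]
}}

```text
t: 25.13
tool_pos: [0.5563, 0.1769, 0.1966]
tool_rot: [2.124, 0.204, -2.115]
contact_force: [-2.3, 1.3, 9.4]
opening: 0.0246
```

```bash
python3 f.py 3
```

```text
t 25.28 pos [0.5563 0.1769 0.1963] [0.5563 0.1768 0.1963] F [-1.3239  0.1724  8.8708 -0.0485  0.2283 -0.0001] Fz [9.0914 8.4996 9.0214] op 0.02452859841984569 rot [ 0.004  -0.0008 -1.    ]
```

{"fn": "arm_command", "kwargs": {
  "plan": [
    [[0.0045,0,0.0018,0,-0.35,0,0.01]]
  ]
}}

```text
t: 25.37
tool_pos: [0.5564, 0.1769, 0.1957]
tool_rot: [2.123, 0.204, -2.115]
contact_force: [-1.7, -0.2, 10.7]
opening: 0.0245
```

```bash
python3 f.py 3
```

```text
t 25.52 pos [0.5563 0.1768 0.1954] [0.5563 0.1769 0.1953] F [-1.5531  0.3222  8.408  -0.0609  0.2762 -0.0229] Fz [8.6476 8.278  8.2984] op 0.024797808212975836 rot [ 0.0035 -0.001  -1.    ]
```

{"fn": "arm_command", "kwargs": {
  "plan": [
    [[0.0045,0,0.0018,0,-0.35,0,0.01]]
  ]
}}

```text
t: 25.6
tool_pos: [0.5564, 0.1769, 0.1949]
tool_rot: [2.122, 0.204, -2.116]
contact_force: [-2.3, 0.4, 10.8]
opening: 0.0242
```

```bash
python3 f.py 3
```

```text
t 25.75 pos [0.5563 0.1769 0.1947] [0.5564 0.1769 0.1947] F [-1.8163 -0.1769  9.4768 -0.0959  0.3796  0.0139] Fz [9.6579 9.374  9.3984] op 0.024222910870448502 rot [ 0.003  -0.0011 -1.    ]
```

{"fn": "arm_command", "kwargs": {
  "plan": [
    [[0.0045,0,0.0018,0,-0.35,0,0.01]]
  ]
}}

```text
t: 25.83
tool_pos: [0.5565, 0.1769, 0.1944]
tool_rot: [2.122, 0.204, -2.116]
contact_force: [-2.8, -0.8, 12.3]
opening: 0.0244
```

```bash
python3 f.py 3
```

```text
t 25.98 pos [0.5564 0.1769 0.1943] [0.5564 0.1769 0.1943] F [-2.0035  0.1167 10.6035 -0.1021  0.5015  0.0054] Fz [10.5701 10.699  10.5414] op 0.02446359412548605 rot [ 0.0026 -0.0013 -1.    ]
```

Force is rising by about 2 N/mm from TCP z 0.1955, so the spring is being squeezed. Target is about 0.1935 with a reading of about 12.3 N.

{"fn": "arm_command", "kwargs": {
  "plan": [
    [[0.0048,0,0.0019,0,-0.3,0,0.01]]
  ]
}}

```text
t: 26.07
tool_pos: [0.5564, 0.1769, 0.194]
tool_rot: [2.122, 0.204, -2.116]
contact_force: [-3.1, -0.2, 13.3]
opening: 0.0242
```

```bash
python3 f.py 3
```

```text
t 26.22 pos [0.5564 0.1769 0.1939] [0.5564 0.1769 0.1939] F [-2.9926 -0.3268 11.4115 -0.1185  0.5562 -0.0118] Fz [10.8823 12.0114 11.3409] op 0.024324855639657007 rot [ 0.0032 -0.0014 -1.    ]
```

{"fn": "arm_command", "kwargs": {
  "plan": [
    [[0.0054,0,0.0021,0,-0.3,0,0.01]]
  ]
}}

```text
t: 26.3
tool_pos: [0.5564, 0.1769, 0.1934]
tool_rot: [2.123, 0.204, -2.115]
contact_force: [-2.9, 0.1, 14.2]
opening: 0.0244
```

```bash
python3 f.py 3
```

```text
t 26.45 pos [0.5564 0.1769 0.1932] [0.5564 0.1769 0.1931] F [-2.5007 -0.9818 11.6517 -0.1157  0.5869 -0.0058] Fz [11.9643 11.9645 11.0263] op 0.02428854510498538 rot [ 0.0042 -0.0012 -1.    ]
```

Half travel reached: about 2.1 mm by position and +3.4 to 4 N by force. I lift the sleeve straight off.

{"fn": "arm_command", "kwargs": {
  "plan": [
    [[-0.001,0,0,0,0,0,0.01],[-0.003,0,0,0,-0.1,0,0.01],[-0.005,0,0,0,-0.1,0,0.01],[-0.006,0,0,0,0,0,0.01],[-0.006,0,0,0,0,0,0.01],[0,0,0,0,0,0,0.01]]
  ]
}}

```text
t: 26.95
tool_pos: [0.5565, 0.177, 0.2157]
tool_rot: [2.12, 0.204, -2.118]
contact_force: [0.5, 0.6, -1.7]
opening: 0.024
```

```bash
python3 f.py 1; python3 go.py 0.5563 0.1768 0.25 11
```

```text
t 27.0 pos [0.5563 0.177  0.215 ] [0.5563 0.177  0.215 ] F [ 0.1943  0.1131 -2.2087  0.0435  0.0401 -0.009 ] Fz [-2.2087] op 0.02461212623572454 rot [ 0.0005 -0.0018 -1.    ]
tcp [0.5563 0.177  0.215 ] turn [ 0.0884 -0.0097 -0.1087] shift now [-0.035   0.0002  0.    ] shift after turn [-0.035   0.0002  0.    ] F [ 0.1943  0.1131 -2.2087] op 0.02461212623572454 t 27.0
```

{"fn": "arm_command", "kwargs": {
  "plan": [
    [[-0.015,0,0,0,0,0,0.01],[-0.02,0,0,0,0,0,0.01],[-0.015,0.012,0.008,0,0,0,0.01],[0,0.026,0.018,0,0,0,0.01],[0,0.026,0.018,0,0,0,0.01],[0,0.026,0.018,0,0,0,0.01],[0,0.026,0.018,0,0,0,0.01],[0,0.026,0.018,0,0,0,0.01],[0,0.026,0.018,0,0,0,0.01],[0,0.026,0.018,0,0,0,0.01],[0,0.026,0.018,0,0,0,0.01],[0,0.012,0.008,0,0,0,0.01],[0,0,0,0,0,0,0.01],[0,0,0,0,0,0,0.01]]
  ]
}}

```text
t: 28.17
tool_pos: [0.4363, -0.0913, 0.2618]
tool_rot: [2.109, 0.207, -2.125]
contact_force: [-0.8, 0.5, -2.3]
opening: 0.0242
```

```bash
python3 go.py 0.441 -0.0865 0.10 11; python3 - <<'E'
from h import *
np.set_printoptions(precision=4,suppress=True)
for cam in ("side","scene"):
    get_image(cam)
    for n in ["nut","axle_tip"]:
        for d in mark_of(cam,n)[:1]: print(cam,n,d["conf"],w(T(cam),d["at"]))
E
```

```text
tcp [ 0.4363 -0.0913  0.2618] turn [ 0.2849  0.4515 -0.0987] shift now [ 0.1617 -0.004  -0.0068] shift after turn [ 0.1618 -0.0038 -0.0055] F [-0.7939  0.5006 -2.2928] op 0.02419187398881607 t 28.1667
side nut 0.55 [0.5502 0.1794 0.1563]
side axle_tip 0.82 [0.5533 0.1798 0.1929]
scene nut 0.59 [0.5567 0.1769 0.1541]
scene axle_tip 0.84 [0.5555 0.1735 0.1896]
```

Both cameras put the nut at z of about 0.155, near the expected 0.157. I lower the sleeve into the drawer.

{"fn": "arm_command", "kwargs": {
  "plan": [
    [[0.015,-0.002,-0.003,0.3,0.45,-0.1,0.01],[0.025,-0.002,-0.0025,0,0,0,0.01],[0.025,0,0,0,0,0,0.01],[0.025,0,0,0,0,0,0.01],[0.025,0,0,0,0,0,0.01],[0.02,0,0,0,0,0,0.01],[0.01,0,0,0,0,0,0.01],[0,0,0,0,0,0,0.01],[0,0,0,0,0,0,0.01]]
  ]
}}

```text
t: 29.22
tool_pos: [0.4465, -0.0798, 0.1147]
tool_rot: [2.118, 0.217, -2.105]
contact_force: [0.4, 0.5, -2.4]
opening: 0.0242
```

```bash
python3 go.py 0.441 -0.0865 0.035 11
```

```text
tcp [ 0.4465 -0.0798  0.1147] turn [ 0.8622 -0.3526 -0.1502] shift now [0.0797 0.0052 0.0072] shift after turn [0.0797 0.0055 0.0067] F [ 0.4356  0.506  -2.4128] op 0.024226621602315843 t 29.2167
```

{"fn": "arm_command", "kwargs": {
  "plan": [
    [[0.005,0.0027,0.0035,0.85,-0.35,-0.15,0.01],[0.01,0.0027,0.0035,0,0,0,0.01],[0.01,0,0,0,0,0,0.01],[0.01,0,0,0,0,0,0.01],[0.01,0,0,0,0,0,0.01],[0.01,0,0,0,0,0,0.01],[0,0,0,0,0,0,0.01],[0,0,0,0,0,0,0.01]]
  ]
}}

```text
t: 29.88
tool_pos: [0.444, -0.0886, 0.0594]
tool_rot: [2.128, 0.199, -2.111]
contact_force: [0.6, 0.6, -1.5]
opening: 0.024
```

```bash
python3 go.py 0.441 -0.0865 0.035 11
```

```text
tcp [ 0.444  -0.0886  0.0594] turn [-0.0762 -0.4133 -0.2616] shift now [ 0.0243 -0.0028  0.0027] shift after turn [ 0.0244 -0.0027  0.0026] F [ 0.5656  0.5579 -1.51  ] op 0.023965509003718907 t 29.8833
```

{"fn": "arm_command", "kwargs": {
  "plan": [
    [[0.004,-0.0015,0.0015,0,-0.4,-0.25,0.01],[0.006,-0.001,0.001,0,0,0,0.01],[0.006,0,0,0,0,0,0.01],[0.006,0,0,0,0,0,0.01],[0,0,0,0,0,0,0.01],[0,0,0,0,0,0,0.01]]
  ]
}}

```text
t: 30.38
tool_pos: [0.4414, -0.0864, 0.0355]
tool_rot: [2.121, 0.203, -2.121]
contact_force: [0.3, 0.2, -1.1]
opening: 0.0243
```

```bash
python3 go.py 0.441 -0.0865 0.0315 11
```

```text
tcp [ 0.4414 -0.0864  0.0355] turn [-0.0573 -0.0202 -0.011 ] shift now [ 0.004  -0.      0.0004] shift after turn [ 0.004  -0.      0.0004] F [ 0.2983  0.1901 -1.1144] op 0.024336110870921537 t 30.3833
```

{"fn": "arm_command", "kwargs": {
  "plan": [
    [[0.0015,0,0.0003,0,0,0,0.01],[0.0015,0,0,0,0,0,0.01]]
  ]
}}

```text
t: 30.55
tool_pos: [0.4414, -0.0866, 0.0326]
tool_rot: [2.122, 0.203, -2.12]
contact_force: [-0.2, 0.2, -2.1]
opening: 0.0244
```

```bash
python3 f.py 2
```

```text
t 30.65 pos [ 0.4413 -0.0866  0.0324] [ 0.4412 -0.0865  0.0325] F [-0.2236  0.1342 -2.5802 -0.0054  0.0049  0.0037] Fz [-2.8988 -2.2617] op 0.023913046414350395 rot [ 0.0007 -0.0002 -1.    ]
```

{"fn": "arm_command", "kwargs": {
  "plan": [
    [[0.0012,0,0,0,0,0,0.01]]
  ]
}}

```text
t: 30.73
tool_pos: [0.4416, -0.0867, 0.0317]
tool_rot: [2.122, 0.202, -2.119]
contact_force: [-0.2, -1.5, -2.0]
opening: 0.0243
```

```bash
python3 f.py 2
```

```text
t 30.83 pos [ 0.4415 -0.0867  0.0315] [ 0.4415 -0.0866  0.0315] F [ 0.4504  0.1962 -2.0123 -0.0246 -0.033   0.0083] Fz [-1.8631 -2.1615] op 0.024295255953044503 rot [ 0.0011 -0.0004 -1.    ]
```

{"fn": "arm_command", "kwargs": {
  "plan": [
    [[0.0012,0,0.0004,0,0,0,0.01]]
  ]
}}

```text
t: 30.92
tool_pos: [0.4416, -0.0867, 0.0314]
tool_rot: [2.123, 0.203, -2.12]
contact_force: [-4.1, 2.4, 12.2]
opening: 0.0244
```

```bash
python3 f.py 2
```

```text
t 31.02 pos [ 0.4416 -0.0867  0.0315] [ 0.4416 -0.0867  0.0314] F [-2.2953  2.0672  5.3678  0.3297  0.4625 -0.0028] Fz [5.6015 5.1341] op 0.024476270952163225 rot [ 0.0015  0.     -1.    ]
```

The sleeve is on the floor at the same height as at pick-up, so it did not slip in the grip. I release.

{"fn": "arm_command", "kwargs": {
  "plan": [
    [[0,0,0,0,0,0,0.01],[0,0,0,0,0,0,0.028],[0,0,0,0,0,0,0.034],[0,0,0,0,0,0,0.042],[0,0,0,0,0,0,0.052],[0,0,0,0,0,0,0.06],[0,0,0,0,0,0,0.06]]
  ]
}}

```text
t: 31.6
tool_pos: [0.4434, -0.0875, 0.0331]
tool_rot: [2.126, 0.201, -2.114]
contact_force: [-0.5, -0.7, 1.5]
opening: 0.06
```

```bash
python3 go.py 0.4415 -0.0866 0.0315 11; python3 sl.py p.png
```

```text
tcp [ 0.4434 -0.0875  0.0331] turn [-0.0535 -0.2931 -0.1602] shift now [ 0.0016 -0.0012  0.0017] shift after turn [ 0.0016 -0.0012  0.0017] F [-0.4795 -0.6788  1.5469] op 0.05996751530468608 t 31.6
search 0.98 [ 0.448  -0.0878  0.0613]
mark 0.71 [ 0.4411 -0.0865  0.002 ]
223 281 207 304 0.56
top px (np.float64(252.0), np.float64(276.18)) -> top centre [ 0.4439 -0.0864  0.069 ] width mm 25.040404598686152
```

Upright. I retreat straight up, then check everything.

{"fn": "arm_command", "kwargs": {
  "plan": [
    [[-0.006,0,0,0,-0.1,0,0.06],[-0.012,0,0,0,0,0,0.06],[-0.02,0,0,0,0,0,0.06],[-0.025,0,0,0,0,0,0.06],[-0.03,0,0,0,0,0,0.06],[-0.03,0,0,0,0,0,0.06],[-0.03,0,0,0,0,0,0.06],[-0.02,0,0,0,0,0,0.06],[0,0.03,0,0,0,0,0.06],[0,0.035,0,0,0,0,0.06],[0,0.035,0,0,0,0,0.06],[0,0,0,0,0,0,0.06],[0,0,0,0,0,0,0.06]]
  ]
}}

```text
t: 32.88
tool_pos: [0.4618, -0.1881, 0.2212]
tool_rot: [2.123, 0.201, -2.11]
contact_force: [0.5, -1.2, -0.6]
opening: 0.0599
```

```bash
python3 - <<'E'
from h import *
np.set_printoptions(precision=4,suppress=True)
o=ctrl.get_obs(); print(o["t"],o["tool_pos"],o["contact_force"])
for cam in ("side","scene"):
    get_image(cam)
    for n in ["nut","hub","sleeve","bush","socket","race"]:
        for d in mark_of(cam,n)[:1]: print(cam,n,round(d["conf"],2),w(T(cam),d["at"]),[x["conf"] for x in mark_of(cam,n)[1:2]])
    for d in cut_out(cam,"sleeve")[:1]:
        v,u=np.nonzero(d["mask"]); print("sleeve box",u.min(),u.max(),v.min(),v.max(),"proj base/top",proj(cam,T(cam),[.441,-.0865,.004]),proj(cam,T(cam),[.441,-.0865,.069]))
E
```

```text
32.8833 [ 0.4618 -0.1881  0.2212] [ 0.5318 -1.1993 -0.5664]
side nut 0.33 [0.5522 0.1776 0.1142] []
side hub 0.7 [ 0.4403 -0.0857  0.0019] [0.66]
side sleeve 0.87 [ 0.4425 -0.0854  0.0016] [0.66]
side bush 0.78 [ 0.4506 -0.1764  0.0086] []
side race 0.63 [ 0.4715 -0.2782  0.0088] []
sleeve box 221 233 240 269 proj base/top [228.4428 265.3495] [227.8374 243.2903]
scene nut 0.66 [0.5562 0.1744 0.1512] []
scene hub 0.66 [0.5559 0.1761 0.111 ] []
scene sleeve 0.58 [ 0.4389 -0.0869  0.0004] []
scene bush 0.61 [ 0.4577 -0.1739  0.0039] []
scene socket 0.83 [ 0.5624 -0.2087  0.0033] [0.26]
scene race 0.5 [ 0.4739 -0.2771  0.0018] []
sleeve box 237 247 163 186 proj base/top [241.956  183.4166] [241.2775 164.6595]
```

```bash
python3 -c "
from station import finish_job; print(finish_job())"
```

```text
the job is handed in; nothing more can be done
None
```

The nut is pressed onto the spring by about half its travel, the sleeve is back in the drawer, and the job is handed in at about 34 s of the 69 s allowed.

**What I did:** I started the nut on the axle's round end by hand; it sat level with its underside at about 0.177 m. I then pressed it straight down with the sleeve. It slid at a steady net force of about 10 to 11 N. From TCP z of about 0.1954 the force rose by about 2 N/mm as the spring came in, and I stopped there.

**Spring squeeze:** the two measures differ slightly. Position gives about 2.2 mm, and force gives +3.4 N, which is about 1.7 mm. Both are close to half of the 4 mm travel and well short of flat.

**Last checks:**
- **Sleeve:** it stands upright at about (0.441, -0.087), where it was. It touched the floor at the same height as at pick-up, so it did not slip in the grip.
- **Bush, race and socket:** all are within measuring error of their starting places. The last side-camera check missed the socket, but the scene camera found it in place.
- **Nut:** the networks put its underside at about 0.151 to 0.156 m, against the roughly 0.157 m I expected. One low-confidence side-camera report of 0.114 m (the hub's height) disagreed, and I took it as a false detection.
- **After the press:** I had used all 12 picture views, so these checks rest on the networks, masks and forces, not on looking at an image.

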